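Set the cutting guide against its two stop pins and weigh it down

ROBOT

A 6-joint arm with a two-finger parallel gripper is mounted at the origin on the work surface. World frame = base frame: x ahead of the robot, y to its left, z up, the work surface at z = 0. Lengths are in m, angles in rad, forces in N, time in s.
With the tool pointing down it reaches from about 0.35 to 0.775 m from the base axis. Payload 7.3 kg.
Tool frame: the origin (TCP) lies on the front face of the gripper's body, between the roots of the fingers; the fingertips stand 66 mm ahead of it and the grasp point (between the pads) lies 47 mm ahead of it; z points along the fingers, y is the direction in which the jaws open and shut (so a half turn about z gives the same grasp; the last joint's range is limited). The gripper opens to 92 mm and grips with 3 to 60 N. Pads are 19 mm wide; open, the fingers measure 130 mm over their backs; the gripper's body (75 mm by 190 mm) begins 47 mm behind the grasp point.
Start: joints at [1.029, 0.342, 1.524, -0, 1.275, -0.146], TCP at [0.202, 0.484, 0.292] pointing down, gripper open.
Joint ranges: [-2.53, 2.53], [-0.77, 2.02], [0.04, 2.7], [-1, 4.14], [0.28, 2.66], [-3.11, 3.11]. Speed limits (rad/s): [2.57, 2.57, 3.14, 3.14, 3.14, 3.14].

INTERFACE

Orientations are given as [roll, pitch, yaw] about the fixed x, y, z axes, in that order (R = Rz(yaw) Ry(pitch) Rx(roll)).
In Python, from cell import observe, read_camera, hand_in, search_frame, tip_of gives the robot as it stands. The module is installed in compiled form; this text tells all that it offers.
- The arm moves only by the tool apply_moves, never from a script. Its argument "motion" is a list of rows, each an object with "offset": the shift along the tool's x, y, z in mm, a list of three; "rotation": the turn, a rotation vector about the tool's x, y, z in rad, a list of three. In form: [{"offset": [x, y, z], "rotation": [rx, ry, rz]}, ...]. A call has 1 to 12 rows; each row shifts and turns the pose as measured when the row begins, along the tool's axes as they then stand; what a row does not reach is not made up. A row lasts 1/12 s, in which the tool goes at most 41.7 mm and 7.16 degrees, less where a joint would pass 70% of its speed; a pose out of reach is approached as far as the arm can. A call with a gripper value outside its range is refused whole. "grip" is the closure, from 0 (fully open) to 1 (shut), set as the call begins (left out, the last holds). The fingers move at their own pace and stop on an object; "grip_force" is the grip in N (left out, the last holds). Time passes only in rows, so rows that do not move let the fingers close. It gives the time, the measured TCP pose, the force and the opening at its end, in the units of the state.
- observe(): the state, without advancing time (a new reading comes with each control period).
- read_camera(name): name is "scene" or "side" or "wrist"; returns a dict with "img" (480x640x3 uint8, red, green, blue), "camera_matrix" (3x3 intrinsics, pixels), "R" (3x3) and "t" (3): a world point X has camera coordinates R X + t; the wrist camera has in their place "tool_from_camera" (4x4, takes a point from camera to tool coordinates, whose origin is the TCP and whose axes are the flange's). Camera axes: x right, y down, z forward; pixel columns grow to the right and rows downward; lengths in m; the calibration is good to about 2 mm. A picture is of the moment at which its call begins: read the wrist's pose just before it. There is no depth.
- hand_in(): hands the job in, once; it reports no verdict.
Trained networks look in a picture, given as the dict that the camera call returned (one of the last four; its "shot" number tells which), for a name from the list of things; names that differ only in an ending like _2 or _b are one class to them, and where a whole thing is asked for, a point or a joint stands for the part that bears it (a point fixed in the world has none). Each returns a list of dicts, best first, with "score" (0 to 1); they miss things now and then, are a little off and sometimes report something else, mostly with a low value. They report only what shows in the picture. A call takes as long as a camera call.
- search_frame(query, picture): "location" ([x, y, z] in m, in world coordinates, good to about 4 mm: the middle of the surface that is visible of it).
- tip_of(query, picture): "location" ([x, y, z] in m, in world coordinates, good to about 4 mm: a listed point, or the origin of a listed thing).
The state is a dict: "time": time; "qpos": joint angles; "qvel": joint speeds; "joint_efforts": joint torques, N m; "tool_pos": TCP position; "tool_rot": TCP orientation; "contact_force": force on the tool from outside, world axes, zero at the start; "torque": the same for the moment, N m; "opening": finger opening in m.
Only numpy, scipy, OpenCV 4.12 (cv2) and the standard library are available. Lean on these libraries where they do the work, as an engineer would, in place of code of your own. Each camera call takes 0.05 s, during which the arm holds its last target.

TASK

Slide the aluminium straightedge along the green board, without lifting it off, until its red-striped edge bears on both spring pins (the yellow and the red one) at the same time, and keep it lightly pressed on both for a good second. Let go, then set the brass weight gently upright on the straightedge's blue pad, so that the edge stays touching both pins, keeping them pushed in a little. The stops bend easily, so push gently, and leave everything else on the table where it is.

Things in the scene. Friction and masses are not known exactly. Their poses are not given: they have to be found in the camera images.
- board: green cutting board with a white grid, fixed, 360 (x) x 420 (y) x 12 mm; origin at the centre of its underside on the table, its top 12 mm higher; its +x side is the far one
- stop_left: adjustable stop fixed on the +y half of the board: grey block 36 (x) x 34 (y) x 26 mm, origin at the centre of its foot on the board's top. It carries an upright yellow spring pin, 18 mm diameter, 26 mm tall, whose axis stands 32 to 56 mm from the origin along the block's -x (robot side). How far it is screwed out differs each time and is not reported. Over 7 N on it bends it
- pin_left (a joint): how far the yellow pin is pushed in towards its block: 0 free, 0.0025 (m) at its end; its spring takes 0.6 N per mm
- stop_right: the same kind of stop on the -y half of the board, with a red spring pin, screwed out independently. Over 7 N on it bends it
- pin_right (a joint): how far the red pin is pushed in: 0 free, 0.0025 (m) at its end; its spring takes 0.6 N per mm
- straightedge: loose aluminium straightedge lying on the board, 56 (x) x 320 (y) x 6 mm, 0.27 to 0.45 kg; origin at the centre of its underside, z up, y along its length. Its working edge is the +x side (28 mm from the origin, red stripe and scale), facing the pins. When it touches a pin squarely, the pin's axis lies 37 mm ahead of the origin along x
- knob_top (a point): centre of the top of the round upright black knob in the straightedge's middle, 26 mm diameter, 6 to 46 mm above the underside, to hold or push it by. Gripped there, the straightedge can still pivot about the knob when it is pushed against one pin
- pad (a point): centre of the blue pad (30 x 40 mm) on the straightedge's top face, at x -6, y +105, z 6 mm in the straightedge's frame
- weight: loose brass weight, 0.25 to 0.5 kg, on the table to one side of the board: foot 40 mm diameter and 28 mm high, above it a grip neck 22 mm diameter from 32 to 70 mm; origin at the centre of its underside
- jar: closed glass jar with a steel lid, 60 mm wide, 75 mm tall; a bystander
- marker: blue marker stick 12 x 130 x 12 mm lying on the board's far part; a bystander
- spare_pin: loose bare steel pin, 18 mm wide, 26 mm tall, standing on the far part of the board; a bystander, not one of the two stops
- spray: white bottle with a blue cap, 66 mm wide, 150 mm tall; a bystander
- bowl: steel bowl 120 mm wide, 45 mm tall; a bystander
- beaker: white plastic beaker 72 mm wide, 70 mm tall; a bystander
- spatula: steel spatula 190 mm long, lying; a bystander

How it is judged:
On the way:
1. the straightedge bears on both pins at once, each pushed in over 0.5 mm, for 0.5 s (value of joint each of pin_left, pin_right above 0.0005 m and contact force between straightedge and stop_left above 0.1 N and contact force between straightedge and stop_right above 0.1 N), for 0.5 s.
At the end, for the whole second after the job is handed in: The straightedge lies flat and still on the board, touching both pins, each still pushed in over 0.3 mm; the weight stands upright and still on the straightedge, its centre within 12 mm of the blue pad's centre; the gripper has let go of everything (value of joint each of pin_left, pin_right above 0.0003 m and contact force between the fingers and anything else below 0.1 N and angle between straightedge's own z axis and vertical below 0.03 rad and horizontal distance between weight and pad below 0.012 m and z of weight in the frame of straightedge between 0.003 and 0.009 m and angle between weight's own z axis and vertical below 0.05 rad and linear speed of each of straightedge, weight below 0.01 m/s).
It fails at once if a stop is loaded over 7 N (contact force between anything else and stop_left above 7 N or contact force between anything else and stop_right above 7 N).
It fails at once if the straightedge is lifted over 8 mm off the board (z of straightedge in the frame of board above 0.02 m).
It fails at once if the weight is banged down: over 45 N between it and the straightedge (contact force between weight and straightedge above 45 N).
It fails at once if a bystander (jar, marker, spare pin, spray, bowl, beaker, spatula) is moved over 15 mm (distance of any of jar, marker, spare_pin, spray, bowl, beaker, spatula from where it was at the start of the episode above 0.015 m).
It also fails if it takes over 72 s, if anything falls off the work surface, if the arm or the gripper's body presses on something with over 40 N, if the wrist force passes 120 N, or if a joint passes its speed limit or range.

## Working session

There is one attempt and no reset: what is moved stays moved. The work goes in short steps, Python scripts to look and compute and a tool call to move; the robot and the scene stay as the last step left them, time stands still between calls to the robot, and variables do not carry over. Pictures are saved under pics/ and viewed, and the job is handed in when it is done.

Besides the shell and the picture viewer there is one more tool, called after ">>>" as name([rows], argument=value, ...), one row to a line, values as JSON. apply_moves: Moves the arm, as the interface text tells. Its arguments: {"type":"object","properties":{"motion":{"type":"array"},"grip":{"type":"number"},"grip_force":{"type":"number"}},"required":["motion"]}

```bash
mkdir -p pics; ls; cat > h.py <<'E'
import numpy as np, cv2
from cell import observe, read_camera, hand_in, search_frame, tip_of
def save(p,n): cv2.imwrite(f'pics/{n}.png', p['img'][:,:,::-1])
E
python3 - <<'E'
from h import *
s=observe(); print({k:np.round(v,4) for k,v in s.items()})
a=read_camera('scene'); b=read_camera('side')
save(a,'sc0'); save(b,'si0')
for n,p in(('sc',a),('si',b)):
  for q in ['straightedge','knob_top','pad','weight','stop_left','stop_right','board']:
    r=tip_of(q,p)[:2]; print(n,q,[(np.round(x['location'],4),round(x['score'],2)) for x in r])
  for q in ['pin_left','pin_right']:
    r=search_frame(q,p)[:2]; print(n,q,[(np.round(x['location'],4),round(x['score'],2)) for x in r])
print(observe()['time'])
E
```

```text
pics
{'time': np.float64(0.0), 'qpos': array([ 1.029 ,  0.3427,  1.525 , -0.    ,  1.2754, -0.146 ]), 'qvel': array([ 0.0021, -0.0002,  0.0001, -0.0008,  0.0011,  0.0013]), 'joint_efforts': array([ 2.30000e-03, -4.31234e+01, -2.44223e+01,  7.20000e-02,
        5.58000e-02, -1.00000e-04]), 'tool_pos': array([0.2022, 0.4842, 0.2915]), 'tool_rot': array([-3.1401e+00, -2.0000e-04,  2.7458e+00]), 'contact_force': array([-0.6235,  0.19  ,  0.5286]), 'torque': array([0.0388, 0.0039, 0.065 ]), 'opening': np.float64(0.0923)}
sc straightedge [(array([0.4709, 0.0382, 0.0155]), 0.79)]
sc knob_top [(array([0.4712, 0.0418, 0.0551]), 0.98)]
sc pad [(array([0.4831, 0.1431, 0.0141]), 0.91)]
sc weight [(array([0.4834, 0.3315, 0.001 ]), 0.57), (array([5.466e-01, 7.800e-03, 3.000e-04]), 0.22)]
sc stop_left [(array([0.6484, 0.1261, 0.0097]), 0.73)]
sc stop_right [(array([ 0.6408, -0.1236,  0.0106]), 0.69)]
sc board [(array([0.5456, 0.009 , 0.0017]), 0.72), (array([0.4836, 0.1433, 0.0142]), 0.56)]
sc pin_left []
sc pin_right [(array([0.5761, 0.0175, 0.0118]), 0.71), (array([ 0.3101, -0.4532,  0.0252]), 0.4)]
si straightedge [(array([0.4704, 0.0414, 0.0124]), 0.67), (array([0.6473, 0.1269, 0.0136]), 0.25)]
si knob_top [(array([0.4693, 0.0417, 0.0569]), 0.86)]
si pad [(array([0.4869, 0.1465, 0.0214]), 0.58)]
si weight [(array([0.484 , 0.3301, 0.0016]), 0.67)]
si stop_left [(array([0.6468, 0.1264, 0.0153]), 0.58)]
si stop_right [(array([ 0.6409, -0.1271,  0.0133]), 0.85)]
si board [(array([ 0.5439,  0.0089, -0.0008]), 0.84), (array([0.4863, 0.1432, 0.0197]), 0.36)]
si pin_left [(array([0.4834, 0.3177, 0.0307]), 0.54)]
si pin_right [(array([0.6377, 0.122 , 0.0372]), 0.41), (array([ 0.5984, -0.1345,  0.0336]), 0.39)]
1.0
```

View pics/sc0.png

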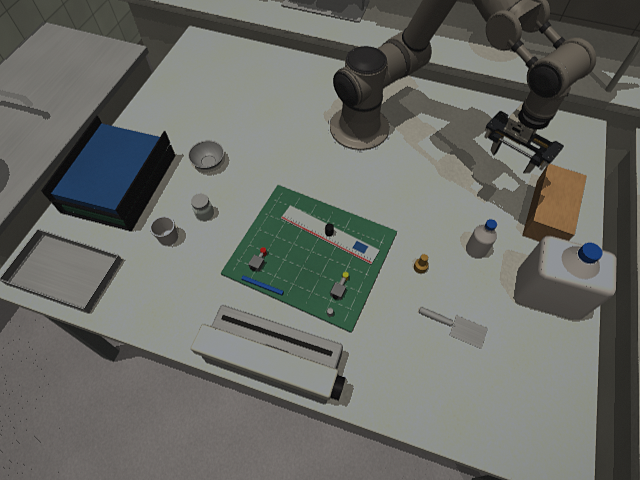

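View pics/si0.png

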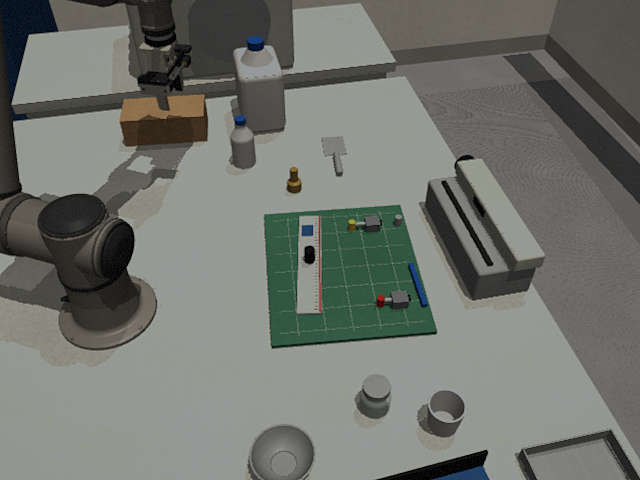

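The scene shows the straightedge with its knob near (330,230) and pad near (360,247). The yellow pin is near (346,275), the red pin near (263,251), and the weight near (422,263) just off the board, with the spray at (482,238). Next I'll triangulate.

```bash
cat >> h.py <<'E'
from scipy.spatial.transform import Rotation as Ro
def Rt(s): return Ro.from_euler('xyz',s['tool_rot']).as_matrix()
def proj(p,X):
    c=p['R']@X+p['t']; u=p['camera_matrix']@c; return u[:2]/u[2]
def wristcam(p,s):
    T=np.eye(4);T[:3,:3]=Rt(s);T[:3,3]=s['tool_pos'];M=T@p['tool_from_camera'];Mi=np.linalg.inv(M)
    p['R']=Mi[:3,:3];p['t']=Mi[:3,3];return p
def wr():
    s=observe();p=read_camera('wrist');return wristcam(p,s),s
def plane(p,uv,z):
    d=np.linalg.inv(p['camera_matrix'])@np.array([uv[0],uv[1],1.]);d=p['R'].T@d;c=-p['R'].T@p['t'];return c+d*(z-c[2])/d[2]
def tri(ps,uvs):
    A=[];b=[]
    for p,uv in zip(ps,uvs):
        d=np.linalg.inv(p['camera_matrix'])@np.array([uv[0],uv[1],1.]);d=p['R'].T@d;d/=np.linalg.norm(d);c=-p['R'].T@p['t']
        P=np.eye(3)-np.outer(d,d);A.append(P);b.append(P@c)
    return np.linalg.lstsq(np.vstack(A),np.hstack(b),rcond=None)[0]
def plan(pos,yaw,s=None):
    s=s or observe();R=Rt(s);d=R.T@(np.array(pos)-s['tool_pos'])*1000
    Rd=(Ro.from_euler('z',yaw)*Ro.from_euler('x',np.pi)).as_matrix()
    rv=Ro.from_matrix(R.T@Rd).as_rotvec();print('tool off mm',np.round(d,1),'rotvec',np.round(rv,4),'norm',np.linalg.norm(d).round(1))
E
python3 - <<'E'
from h import *
a=read_camera('scene'); b=read_camera('side');w,s=wr()
save(w,'w0');print(np.round(w['tool_from_camera'],4),w['camera_matrix'])
for n,p in(('sc',a),('si',b)):
  for q in ['spray','jar','marker','spare_pin','spatula','beaker','bowl']:
    r=tip_of(q,p)[:1]; print(n,q,[(np.round(x['location'],3),round(x['score'],2)) for x in r])
  I=cv2.cvtColor(p['img'],cv2.COLOR_RGB2HSV)
  for nm,lo,hi in(('yel',(22,150,90),(35,255,255)),('red',(0,170,90),(6,255,255))):
    m=cv2.inRange(I,lo,hi);k,l,st,ce=cv2.connectedComponentsWithStats(m);print(n,nm,[(st[i].tolist(),ce[i].round(1)) for i in range(1,k) if st[i][4]>12])
E
```

```text
[[-2.000e-04 -9.636e-01 -2.674e-01  7.170e-02]
 [ 1.000e+00 -7.000e-04  1.700e-03 -1.000e-04]
 [-1.900e-03 -2.674e-01  9.636e-01 -9.270e-02]
 [ 0.000e+00  0.000e+00  0.000e+00  1.000e+00]] [[374.14721017   0.         313.75948292]
 [  0.         374.14721017 238.43770447]
 [  0.           0.           1.        ]]
sc spray [(array([0.366, 0.481, 0.002]), 0.92)]
sc jar [(array([ 0.519, -0.362,  0.002]), 0.56)]
sc marker [(array([ 0.7  , -0.087,  0.012]), 0.77)]
sc spare_pin [(array([0.719, 0.124, 0.009]), 0.6)]
sc spatula [(array([0.63 , 0.453, 0.002]), 0.84)]
sc beaker [(array([ 0.637, -0.431,  0.001]), 0.98)]
sc bowl [(array([ 0.321, -0.444, -0.   ]), 0.9)]
sc yel [([343, 272, 6, 6, 26], array([345.2, 274.4]))]
sc red [([260, 248, 6, 5, 24], array([262.8, 249.7]))]
si spray [(array([0.37 , 0.48 , 0.001]), 0.87)]
si jar []
si marker [(array([ 0.702, -0.087,  0.009]), 0.68)]
si spare_pin [(array([0.714, 0.124, 0.012]), 0.43)]
si spatula [(array([0.632, 0.453, 0.004]), 0.75)]
si beaker [(array([ 0.637, -0.429, -0.   ]), 0.67)]
si bowl [(array([ 0.324, -0.442,  0.002]), 0.72)]
si yel [([349, 220, 6, 4, 22], array([351.5, 221.6]))]
si red [([319, 217, 1, 42, 42], array([319. , 237.5])), ([377, 295, 8, 6, 37], array([380.6, 297.6]))]
```

>>> apply_moves([
  {"offset":[0,0,-40],"rotation":[0,0,0]},
  {"offset":[0,0,-40],"rotation":[0,0,0]},
])

```text
time: 2.02
tool_pos: [0.201, 0.482, 0.3658]
tool_rot: [-3.123, -0.003, 2.746]
contact_force: [0.3, 1.9, 0.5]
opening: 0.0918
```

```bash
python3 - <<'E'
from h import *
plan([.48,.03,.30],np.pi)
E
```

```text
tool off mm [-431.9 -308.2   70.3] rotvec [-0.0175 -0.0062 -0.3959] norm 535.2
```

>>> apply_moves([
  {"offset":[-33,-24,5],"rotation":[0,0,0]},
  {"offset":[-33,-24,5],"rotation":[0,0,0]},
  {"offset":[-33,-24,5],"rotation":[0,0,0]},
  {"offset":[-33,-24,5],"rotation":[0,0,0]},
  {"offset":[-33,-24,5],"rotation":[0,0,0]},
  {"offset":[-33,-24,5],"rotation":[0,0,0]},
  {"offset":[-33,-24,5],"rotation":[0,0,0]},
  {"offset":[-33,-24,5],"rotation":[0,0,0]},
  {"offset":[-33,-24,5],"rotation":[0,0,0]},
  {"offset":[-33,-24,5],"rotation":[0,0,0]},
  {"offset":[-33,-24,5],"rotation":[0,0,0]},
  {"offset":[-33,-24,5],"rotation":[0,0,0]},
])

```text
time: 3.02
tool_pos: [0.4604, 0.0639, 0.3175]
tool_rot: [3.131, 0.007, 2.761]
contact_force: [0.7, 0.3, -0.4]
opening: 0.0917
```

```bash
python3 - <<'E'
from h import *
plan([.48,.03,.30],np.pi)
E
```

```text
tool off mm [-30.7 -24.4  17.5] rotvec [ 0.0087  0.0089 -0.3808] norm 42.9
```

>>> apply_moves([
  {"offset":[-15,-12,9],"rotation":[0,0,0]},
  {"offset":[-14,-11,9],"rotation":[0,0,-0.1]},
  {"offset":[0,0,0],"rotation":[0,0,-0.1]},
  {"offset":[0,0,0],"rotation":[0,0,-0.1]},
  {"offset":[0,0,0],"rotation":[0.009,0.009,-0.08]},
  {"offset":[0,0,0],"rotation":[0,0,0]},
  {"offset":[0,0,0],"rotation":[0,0,0]},
])

```text
time: 3.6
tool_pos: [0.4836, 0.0203, 0.2966]
tool_rot: [-3.138, 0.0, -3.14]
contact_force: [-0.5, 0.0, 0.3]
opening: 0.0919
```

```bash
python3 - <<'E'
from h import *
w,s=wr();save(w,'w1');print(np.round(s['tool_pos'],4),np.round(s['tool_rot'],4))
for q in ['straightedge','knob_top','pad','stop_left','stop_right','weight']:
    r=tip_of(q,w)[:1]; print(q,[(np.round(x['location'],4),round(x['score'],2),proj(w,x['location']).round()) for x in r])
I=cv2.cvtColor(w['img'],cv2.COLOR_RGB2HSV)
for nm,lo,hi in(('yel',(22,150,90),(35,255,255)),('red',(0,150,90),(6,255,255)),('red2',(174,150,90),(180,255,255))):
    m=cv2.inRange(I,lo,hi);k,l,st,ce=cv2.connectedComponentsWithStats(m);print(nm,[(st[i].tolist(),ce[i].round(1)) for i in range(1,k) if st[i][4]>30])
E
```

```text
[0.4836 0.0203 0.2966] [-3.1376e+00  1.0000e-04 -3.1403e+00]
straightedge [(array([0.4717, 0.0425, 0.0122]), 0.74, array([336., 196.]))]
knob_top [(array([0.4671, 0.0416, 0.055 ]), 0.76, array([338., 198.]))]
pad [(array([0.4865, 0.142 , 0.0173]), 0.76, array([435., 211.]))]
stop_left [(array([0.6463, 0.1305, 0.0117]), 0.79, array([411., 348.]))]
stop_right [(array([ 0.6405, -0.1251,  0.0136]), 0.52, array([186., 344.]))]
weight [(array([0.49  , 0.3346, 0.0035]), 0.7, array([614., 212.]))]
yel [([409, 304, 4, 12, 33], array([410.8, 310. ]))]
red [([176, 185, 303, 66, 857], array([332. , 218.7]))]
red2 []
```

View pics/w1.png

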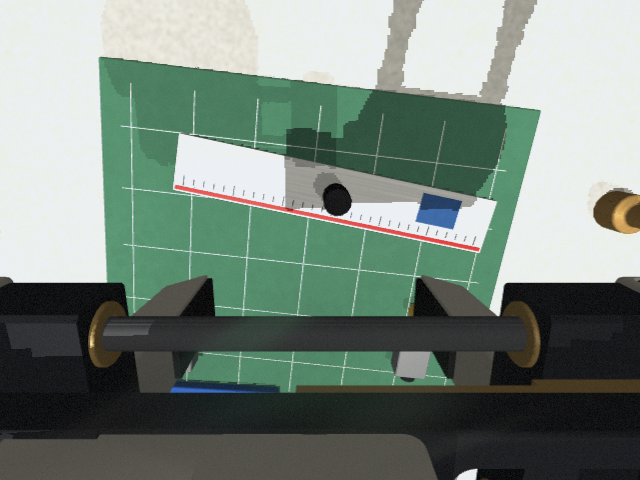

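Straightedge is seen with its red stripe from (175,187) to (479,250) and the knob at (337,199). The gripper hides the pins in this orientation, so I turn the camera to the far side (yaw 0).

>>> apply_moves([
  {"offset":[0,0,0],"rotation":[0,0,0.12]},
  {"offset":[0,0,0],"rotation":[0,0,0.124]},
  {"offset":[0,0,0],"rotation":[0,0,0.124]},
  {"offset":[0,0,0],"rotation":[0,0,0.124]},
  {"offset":[0,0,0],"rotation":[0,0,0.124]},
  {"offset":[0,0,0],"rotation":[0,0,0.124]},
  {"offset":[0,0,0],"rotation":[0,0,0.124]},
  {"offset":[0,0,0],"rotation":[0,0,0.124]},
  {"offset":[0,0,0],"rotation":[0,0,0.124]},
  {"offset":[0,0,0],"rotation":[0,0,0.124]},
  {"offset":[0,0,0],"rotation":[0,0,0.124]},
  {"offset":[0,0,0],"rotation":[0,0,0.124]},
])

```text
time: 4.95
tool_pos: [0.4831, 0.0218, 0.2978]
tool_rot: [3.139, 0.004, 1.645]
contact_force: [0.1, -0.4, -0.1]
opening: 0.0918
```

```bash
python3 - <<'E'
from h import *
w,s=wr();save(w,'w2');print(np.round(s['tool_pos'],4),np.round(s['tool_rot'],4))
for q in ['knob_top','pad','stop_left','weight']:
    r=tip_of(q,w)[:1]; print(q,[(np.round(x['location'],4),round(x['score'],2),proj(w,x['location']).round()) for x in r])
E
```

```text
[0.4831 0.0218 0.2978] [3.1393 0.0041 1.6446]
knob_top [(array([0.467 , 0.043 , 0.0574]), 0.85, array([296., 192.]))]
pad [(array([0.486 , 0.1425, 0.0197]), 0.69, array([325.,  79.]))]
stop_left [(array([0.6461, 0.1259, 0.0157]), 0.8, array([492., 112.]))]
weight []
```

View pics/w2.png

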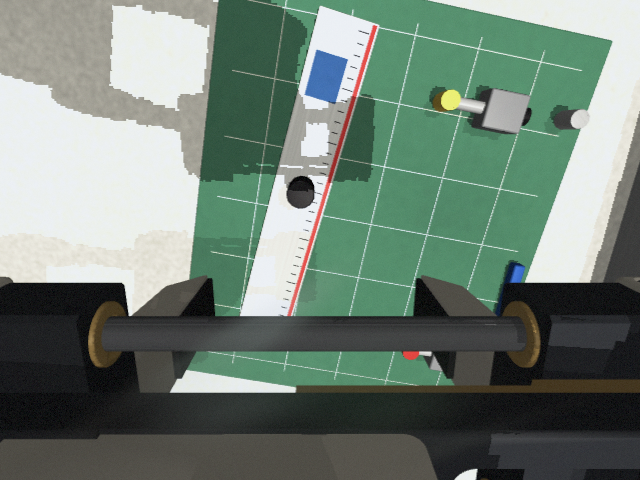

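>>> apply_moves([
  {"offset":[0,0,0],"rotation":[0,0,0.124]},
  {"offset":[0,0,0],"rotation":[0,0,0.124]},
  {"offset":[0,0,0],"rotation":[0,0,0.124]},
  {"offset":[0,0,0],"rotation":[0,0,0.124]},
  {"offset":[0,0,0],"rotation":[0,0,0.124]},
  {"offset":[0,0,0],"rotation":[0,0,0.124]},
  {"offset":[0,0,0],"rotation":[0,0,0.124]},
  {"offset":[0,0,0],"rotation":[0,0,0.124]},
  {"offset":[0,0,0],"rotation":[0,0,0.124]},
  {"offset":[0,0,0],"rotation":[0,0,0.124]},
  {"offset":[0,0,0],"rotation":[0,0,0.124]},
  {"offset":[0,0,0],"rotation":[0,0,0.124]},
])

```text
time: 6.2
tool_pos: [0.483, 0.0219, 0.2978]
tool_rot: [3.137, -0.002, 0.157]
contact_force: [-0.2, 0.9, 1.4]
opening: 0.0917
```

```bash
python3 - <<'E'
from h import *
w,s=wr();save(w,'w3');print(np.round(s['tool_pos'],4),np.round(s['tool_rot'],4))
E
```

```text
[0.483  0.0219 0.2978] [ 3.1373e+00 -1.7000e-03  1.5700e-01]
```

View pics/w3.png

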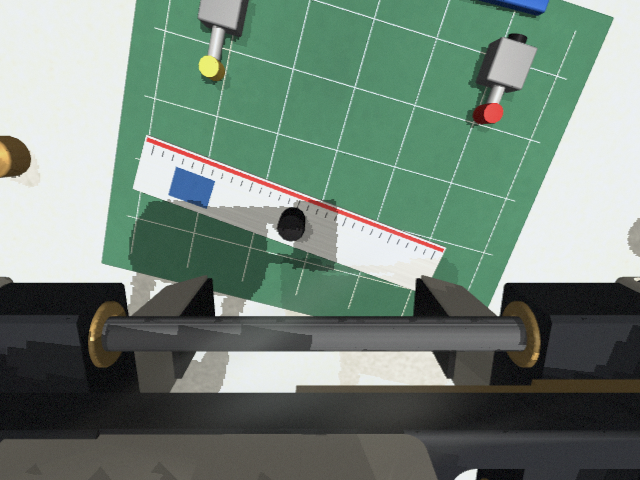

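Now the yellow pin (209,67), red pin (488,113), stripe (148,139)–(443,250) and knob top (291,218) are all visible.

```bash
cat > m.py <<'E'
from h import *
def blobs(p,mina=60):
    I=cv2.cvtColor(p['img'],cv2.COLOR_RGB2HSV);out={}
    for nm,rg in(('yel',[((22,140,90),(35,255,255))]),('red',[((0,150,100),(7,255,255)),((173,150,100),(180,255,255))]),('blue',[((100,120,60),(120,255,255))])):
        m=sum(cv2.inRange(I,*r) for r in rg).astype(np.uint8);k,l,st,ce=cv2.connectedComponentsWithStats(m)
        out[nm]=[(st[i],ce[i],l==i) for i in range(1,k) if st[i][4]>mina]
    return out
def stripe(p,m,z=.018):
    v,u=np.nonzero(m);P=np.array([plane(p,(a,b),z)[:2] for a,b in zip(u,v)])
    c=P.mean(0);_,_,V=np.linalg.svd(P-c,full_matrices=False);d=V[0];d=d*np.sign(d[1]);t=(P-c)@d;lat=(P-c)@np.array([d[1],-d[0]])
    return c,d,t.min(),t.max(),np.percentile(lat,[2,98])
E
python3 - <<'E'
from m import *
w,s=wr();b=blobs(w)
for k in b:
    for st,ce,m in b[k]:
        print(k,st,ce.round(1))
        if k=='red' and max(st[2],st[3])>150:
            c,d,a,e,l=stripe(w,m);print(' stripe c',c.round(4),'yaw',np.arctan2(-d[0],d[1]).round(4),'ext',a.round(4),e.round(4),(c+d*(a+e)/2).round(4),l.round(4))
        else: print('  at z.038',plane(w,ce,.038).round(4),'z.018',plane(w,ce,.018).round(4))
for q in ['knob_top','pad','straightedge','stop_left','stop_right','board']:
    r=tip_of(q,w)[:1]; print(q,[(np.round(x['location'],4),round(x['score'],2),proj(w,x['location']).round()) for x in r])
E
```

```text
yel [211  61  13  19 102] [218.6  71.9]
  at z.038 [0.5949 0.1217 0.038 ] z.018 [0.5973 0.1267 0.018 ]
red [483 102  20  20 310] [492.  111.2]
  at z.038 [ 0.5988 -0.1228  0.038 ] z.018 [ 0.6014 -0.1317  0.018 ]
red [147 139 297 112 946] [290.3 193.1]
 stripe c [0.4957 0.0446] yaw -0.2064 ext -0.1659 0.1486 [0.4939 0.0362] [-0.0015  0.0014]
blue [500   0  47  12 293] [528.6   3.5]
  at z.038 [ 0.6862 -0.1298  0.038 ] z.018 [ 0.6937 -0.1391  0.018 ]
blue [ 169  168   45   41 1148] [191.1 188.3]
  at z.038 [0.4899 0.139  0.038 ] z.018 [0.4863 0.145  0.018 ]
knob_top [(array([0.4695, 0.0416, 0.0559]), 0.76, array([290., 228.]))]
pad [(array([0.4868, 0.1435, 0.0196]), 0.6, array([192., 188.]))]
straightedge [(array([0.4721, 0.0422, 0.0092]), 0.87, array([292., 215.]))]
stop_left [(array([0.648 , 0.1312, 0.0109]), 0.87, array([220.,  12.]))]
stop_right [(array([ 0.6417, -0.1235,  0.0123]), 0.74, array([492.,  65.]))]
board [(array([5.447e-01, 5.000e-03, 2.000e-04]), 0.93, array([338., 149.]))]
```

```bash
python3 - <<'E'
from m import *
i=cv2.imread('pics/w3.png')
c=[cv2.resize(i[y-30:y+30,x-30:x+30],(390,390),interpolation=cv2.INTER_CUBIC) for x,y in((212,67),(490,112))]
cv2.imwrite('pics/z3.png',np.hstack(c))
E
```

```text
(no output)
```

View pics/z3.png

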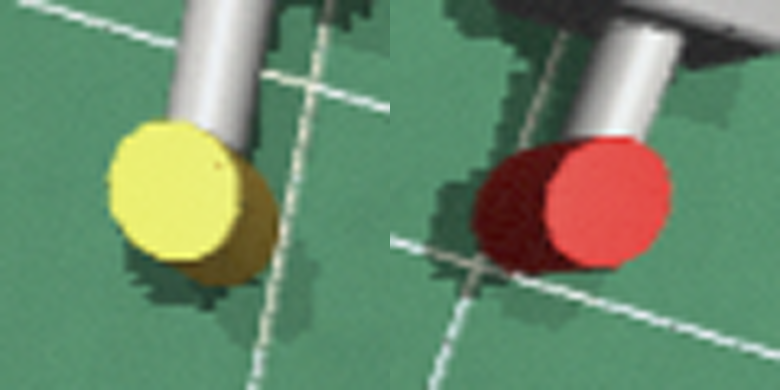

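```bash
python3 - <<'E'
from m import *
w,s=wr()
Y=plane(w,(208.8,66.4),.038);Rr=plane(w,(493.4,113.1),.038);print(Y.round(4),Rr.round(4))
# w2 pose
p2=dict(w);wristcam(p2,dict(tool_pos=np.array([0.4831,0.0218,0.2978]),tool_rot=[3.1393,0.0041,1.6446]))
i2=cv2.imread('pics/w2.png');i3=cv2.imread('pics/w3.png')
def dark(i,x,y):
    m=(i.max(2)<45).astype(np.uint8);m[:, :]=m*0+m; k,l,st,ce=cv2.connectedComponentsWithStats(m[y-40:y+40,x-40:x+40]);j=max(range(1,k),key=lambda j:st[j][4]);return st[j],ce[j]+[x-40,y-40]
print(dark(i2,300,192),dark(i3,291,222))
m=cv2.inRange(cv2.cvtColor(i2,cv2.COLOR_BGR2HSV),(25,140,170),(35,255,255));k,l,st,ce=cv2.connectedComponentsWithStats(m);j=[j for j in range(1,k) if st[j][4]>60];print([(st[q],ce[q]) for q in j])
print('Y tri',tri([p2,w],[ce[j[0]],(208.8,66.4)]).round(4))
th=np.arctan2(-(Y-Rr)[0],(Y-Rr)[1]);print('pinline yaw',th)
c=[cv2.resize(i[y-30:y+30,x-30:x+30],(390,390),interpolation=cv2.INTER_CUBIC) for i,x,y in((i2,300,192),(i3,291,222))]
cv2.imwrite('pics/z4.png',np.clip(np.hstack(c).astype(int)*2,0,255).astype(np.uint8))
E
```

```text
[0.5966 0.1319 0.038 ] [ 0.5994 -0.123   0.038 ]
(array([ 28,  24,  26,  16, 295], dtype=int32), array([301.00338983, 184.04745763])) (array([ 27,  26,  27,  32, 676], dtype=int32), array([291.45710059, 223.44674556]))
[]Traceback (most recent call last):
  File "<stdin>", line 11, in <module>
IndexError: list index out of range
```

```bash
python3 - <<'E'
from m import *
i2=cv2.imread('pics/w2.png');i3=cv2.imread('pics/w3.png')
c=[cv2.resize(i[y-30:y+30,x-30:x+30],(260,260),interpolation=cv2.INTER_CUBIC) for i,x,y in((i2,300,192),(i3,291,222),(i2,450,100))]
cv2.imwrite('pics/z4.png',np.clip(np.hstack(c).astype(int)*2,0,255).astype(np.uint8))
E
```

```text
(no output)
```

View pics/z4.png

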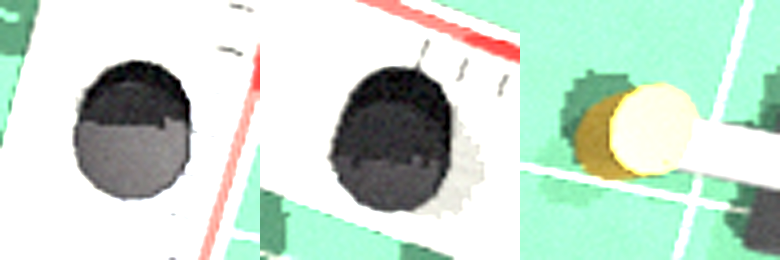

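```bash
python3 - <<'E'
from m import *
w,s=wr();p2=dict(w);p2=wristcam(p2,dict(tool_pos=np.array([0.4831,0.0218,0.2978]),tool_rot=[3.1393,0.0041,1.6446]))
w,_=wr()
print('Y',tri([p2,w],[(450.7,100),(208.8,66.4)]).round(4),plane(p2,(450.7,100),.038).round(4))
print('K',tri([p2,w],[(300.5,194.5),(291.2,227.3)]).round(4),plane(p2,(300.5,194.5),.058).round(4),plane(w,(291.2,227.3),.058).round(4))
print(s['time'])
E
```

```text
Y [0.5964 0.1313 0.0399] [0.597  0.1314 0.038 ]
K [0.47   0.0402 0.0538] [0.4701 0.0408 0.058 ] [0.4711 0.0401 0.058 ]
6.65
```

```bash
python3 - <<'E'
from h import *
plan([.4705,.0405,.18],-.206)
E
```

```text
tool off mm [ -9.5 -20.9 117.6] rotvec [ 0.0039 -0.0025  0.3673] norm 119.9
```

>>> apply_moves([
  {"offset":[-5,-10,15],"rotation":[0,0,0]},
  {"offset":[-4,-10,30],"rotation":[0,0,0]},
  {"offset":[0,0,30],"rotation":[0,0,0.1]},
  {"offset":[0,0,25],"rotation":[0,0,0.1]},
  {"offset":[0,0,10],"rotation":[0,0,0.1]},
  {"offset":[0,0,5],"rotation":[0.004,-0.002,0.06]},
  {"offset":[0,0,0],"rotation":[0,0,0]},
])

```text
time: 7.33
tool_pos: [0.4721, 0.0404, 0.1796]
tool_rot: [-3.14, -0.007, -0.21]
contact_force: [0.1, 0.1, -0.1]
opening: 0.0915
```

```bash
python3 - <<'E'
from m import *
w,s=wr();save(w,'w4');plan([.4705,.0405,.10],-.206,s);print(s['tool_pos'],s['tool_rot'])
for q in ['knob_top']:
    r=tip_of(q,w)[:1]; print(q,[(np.round(x['location'],4),round(x['score'],2),proj(w,x['location']).round()) for x in r])
E
```

```text
tool off mm [-2.1  0.4 79.6] rotvec [-0.0014 -0.0068 -0.0041] norm 79.6
[0.47207531 0.0404213  0.17959326] [-3.14017655 -0.00684283 -0.21011303]
knob_top [(array([0.4693, 0.0408, 0.0549]), 0.65, array([315., 263.]))]
```

View pics/w4.png

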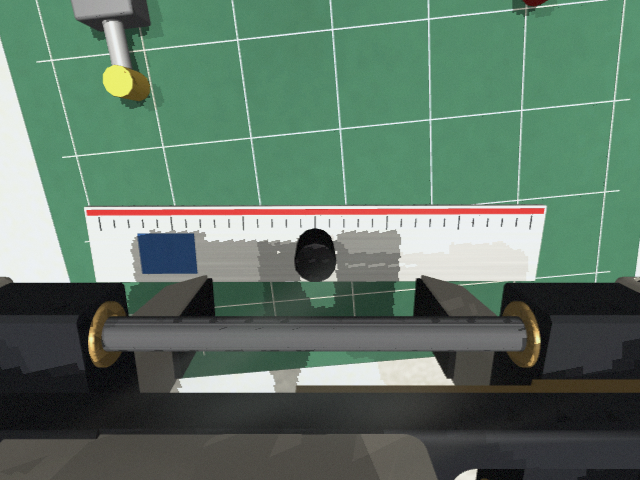

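The knob (315,258) is centred between the fingers and aligned with the stripe. Descend and grip.

>>> apply_moves([
  {"offset":[-1,0,25],"rotation":[0,-0.006,0]},
  {"offset":[-1,0,25],"rotation":[0,0,0]},
  {"offset":[0,0,20],"rotation":[0,0,0]},
  {"offset":[0,0,8],"rotation":[0,0,0]},
  {"offset":[0,0,2],"rotation":[0,0,0]},
  {"offset":[0,0,0],"rotation":[0,0,0]},
])

```text
time: 7.93
tool_pos: [0.4769, 0.0403, 0.1044]
tool_rot: [-3.139, -0.018, -0.193]
contact_force: [-0.5, -0.2, 0.7]
opening: 0.0917
```

>>> apply_moves([
  {"offset":[0,0,0],"rotation":[0,0,0]},
  {"offset":[0,0,0],"rotation":[0,0,0]},
  {"offset":[0,0,0],"rotation":[0,0,0]},
  {"offset":[0,0,0],"rotation":[0,0,0]},
  {"offset":[0,0,0],"rotation":[0,0,0]},
  {"offset":[0,0,0],"rotation":[0,0,0]},
  {"offset":[0,0,0],"rotation":[0,0,0]},
  {"offset":[0,0,0],"rotation":[0,0,0]},
], grip=1, grip_force=15)

```text
time: 8.6
tool_pos: [0.4798, 0.0402, 0.1097]
tool_rot: [-3.138, -0.028, -0.191]
contact_force: [0.5, -0.0, 0.5]
opening: 0.0428
```

```bash
python3 - <<'E'
from m import *
w,s=wr();save(w,'w5');plan([.545,.004,s['tool_pos'][2]],.01,s);print(s['tool_pos'],s['tool_rot'],s['opening'],s['contact_force'])
E
```

```text
tool off mm [70.8 23.1  1.9] rotvec [-0.001  -0.0286 -0.2012] norm 74.5
[0.47982692 0.04015669 0.10965624] [-3.13778004 -0.02826739 -0.19128614] 0.04277069360149657 [ 0.46717636 -0.04979993  0.48870179]
```

View pics/w5.png

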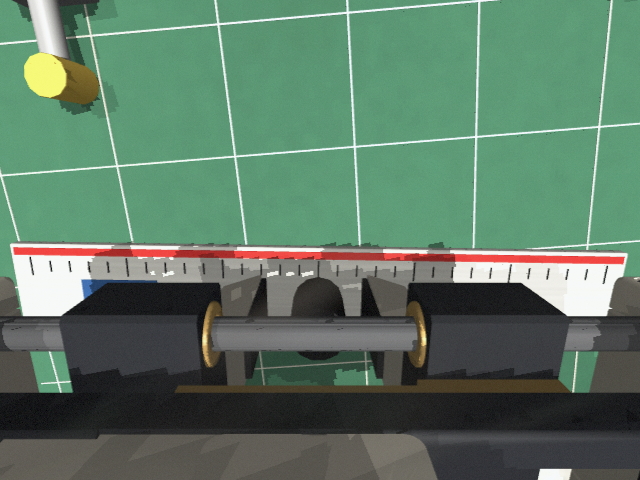

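```bash
python3 - <<'E'
from m import *
s=observe();print({k:np.round(v,4) for k,v in s.items()})
w=read_camera('wrist');s=observe();print(s['tool_pos'].round(4),s['tool_rot'].round(4),s['qvel'].round(4))
plan([.4705,.0405,.099],-.206,s)
E
```

```text
{'time': np.float64(8.65), 'qpos': array([-7.6100e-02,  4.9320e-01,  1.8861e+00,  8.0000e-04,  7.3380e-01,
        1.6854e+00]), 'qvel': array([-0.0012,  0.0026,  0.0012,  0.0006, -0.0011, -0.001 ]), 'joint_efforts': array([-6.70000e-03, -4.25257e+01, -1.61936e+01,  2.00000e-02,
       -2.11600e-01,  5.00000e-04]), 'tool_pos': array([0.4798, 0.0402, 0.1096]), 'tool_rot': array([-3.1378, -0.0282, -0.1913]), 'contact_force': array([-0.0708, -0.2482,  0.4665]), 'torque': array([-0.0067,  0.1671,  0.0251]), 'opening': np.float64(0.0393)}
[0.4798 0.0402 0.1095] [-3.1378 -0.028  -0.1914] [-0.0012  0.002   0.0026 -0.0006 -0.0007  0.0006]
tool off mm [-9.4  1.5 10.3] rotvec [-0.004  -0.028   0.0147] norm 14.0
```

>>> apply_moves([
  {"offset":[-5,1,5],"rotation":[0,-0.014,0.007]},
  {"offset":[-4,0.5,5],"rotation":[-0.004,-0.014,0.007]},
  {"offset":[0,0,0],"rotation":[0,0,0]},
], grip=0.5)

```text
time: 8.95
tool_pos: [0.4699, 0.0405, 0.0984]
tool_rot: [3.141, 0.003, -0.207]
contact_force: [0.4, -0.7, 0.6]
opening: 0.0455
```

```bash
python3 - <<'E'
from m import *
plan([.4705,.0405,.099],-.206)
E
```

```text
tool off mm [ 0.6 -0.2 -0.6] rotvec [ 0.0004  0.0029 -0.0007] norm 0.9
```

>>> apply_moves([
  {"offset":[0,0,0],"rotation":[0,0,0]},
  {"offset":[0,0,0],"rotation":[0,0,0]},
  {"offset":[0,0,0],"rotation":[0,0,0]},
])

```text
time: 9.2
tool_pos: [0.4692, 0.0405, 0.0975]
tool_rot: [3.141, 0.005, -0.207]
contact_force: [0.2, 0.2, 0.3]
opening: 0.0459
```

```bash
python3 - <<'E'
from m import *
plan([.4705,.0405,.099],-.206)
print(observe()['opening'])
E
```

```text
tool off mm [ 1.2 -0.3 -1.5] rotvec [ 0.0008  0.0052 -0.0009] norm 2.0
0.045865663313571406
```

>>> apply_moves([
  {"offset":[0.8,-0.2,-1],"rotation":[0.001,0.004,-0.001]},
  {"offset":[0,0,0],"rotation":[0,0,0]},
])

```text
time: 9.37
tool_pos: [0.4703, 0.0405, 0.0986]
tool_rot: [-3.141, 0.001, -0.206]
contact_force: [0.5, 0.3, -1.0]
opening: 0.0459
```

>>> apply_moves([
  {"offset":[0,0,0],"rotation":[0,0,0]},
  {"offset":[0,0,0],"rotation":[0,0,0]},
  {"offset":[0,0,0],"rotation":[0,0,0]},
  {"offset":[0,0,0],"rotation":[0,0,0]},
], grip=1, grip_force=15)

```text
time: 9.7
tool_pos: [0.4706, 0.0405, 0.099]
tool_rot: [-3.141, -0.001, -0.206]
contact_force: [0.4, 0.0, -1.2]
opening: 0.0251
```

```bash
python3 - <<'E'
from m import *
plan([.4705,.0405,.099],-.206)
print(observe()['opening'])
E
```

```text
tool off mm [-0.1  0.   0. ] rotvec [-0.0005 -0.0005  0.0003] norm 0.1
0.025140567243588995
```

>>> apply_moves([
  {"offset":[0,0,0],"rotation":[0,0,-0.02]},
  {"offset":[0,0,0],"rotation":[0,0,-0.04]},
  {"offset":[0,0,0],"rotation":[0,0,-0.05]},
  {"offset":[0,0,0],"rotation":[0,0,-0.05]},
  {"offset":[0,0,0],"rotation":[0,0,-0.04]},
  {"offset":[0,0,0],"rotation":[0,0,-0.015]},
  {"offset":[0,0,0],"rotation":[0,0,0]},
])

```text
time: 10.28
tool_pos: [0.4706, 0.0405, 0.099]
tool_rot: [-3.14, -0.001, 0.022]
contact_force: [0.6, 0.4, 0.3]
opening: 0.0255
```

```bash
python3 - <<'E'
from m import *
w,s=wr();save(w,'w6');plan([.545,.004,.099],.01,s);print(s['tool_pos'],s['tool_rot'],s['contact_force'])
for st,ce,m in blobs(w)['red']:
    if st[2]>150: c,d,a,e,l=stripe(w,m);print(c.round(4),np.arctan2(-d[0],d[1]).round(4),a,e,l)
E
```

```text
tool off mm [73.6 38.2 -0. ] rotvec [-0.0012 -0.0006  0.0124] norm 82.9
[0.47056833 0.04052582 0.09899008] [-3.14042674e+00 -5.80121661e-04  2.23585448e-02] [0.63032024 0.42564498 0.33923333]
[0.494  0.0387] 0.015 -0.15441415762394495 0.15423400169465118 [-0.00180049  0.00179138]
```

View pics/w6.png

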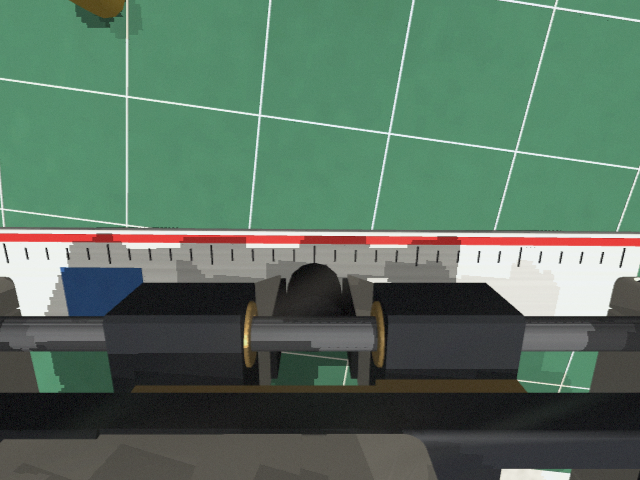

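>>> apply_moves([
  {"offset":[3,1.5,0],"rotation":[0,0,0.005]},
  {"offset":[7,3.5,0],"rotation":[0,0,0]},
  {"offset":[10,5.5,0],"rotation":[0,0,0]},
  {"offset":[12,6.5,0],"rotation":[0,0,0]},
  {"offset":[12,6.5,0],"rotation":[0,0,0]},
  {"offset":[12,6.5,0],"rotation":[0,0,0]},
  {"offset":[8,4,0],"rotation":[0,0,0]},
  {"offset":[4,2,0],"rotation":[0,0,0]},
  {"offset":[2,1,0],"rotation":[0,0,0]},
  {"offset":[0,0,0],"rotation":[0,0,0]},
])

```text
time: 11.17
tool_pos: [0.5338, 0.0073, 0.0991]
tool_rot: [-3.134, 0.025, 0.012]
contact_force: [-0.0, 0.5, 1.3]
opening: 0.0251
```

```bash
python3 - <<'E'
from m import *
w,s=wr();save(w,'w7');plan([.545,.004,.099],.01,s);print(s['tool_pos'],s['tool_rot'],s['contact_force'])
for st,ce,m in blobs(w)['red']:
    if st[2]>150: c,d,a,e,l=stripe(w,m);print(c.round(4),np.arctan2(-d[0],d[1]).round(4),a,e,l)
E
```

```text
tool off mm [11.1  3.5 -0.3] rotvec [-0.0074  0.0254  0.0022] norm 11.6
[0.53383913 0.00731547 0.09905597] [-3.1341146   0.02538791  0.0123267 ] [-0.01817794  0.48065254  1.2832336 ]
[0.5557 0.0068] 0.0103 -0.1539145639158081 0.15371449326022402 [-0.00180731  0.00181036]
```

View pics/w7.png

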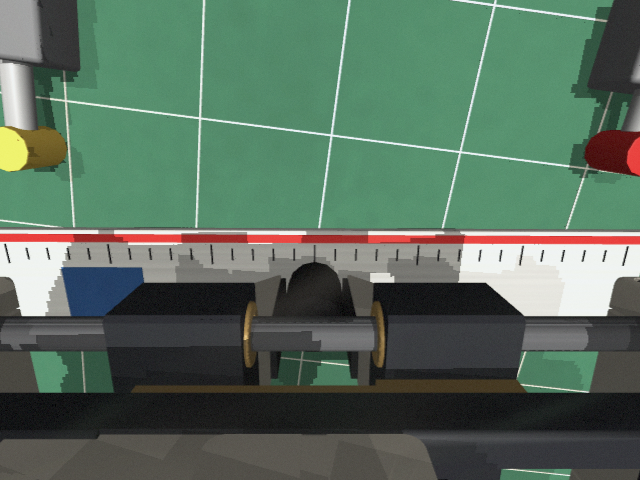

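>>> apply_moves([
  {"offset":[1,0.5,0],"rotation":[-0.004,0.01,0]},
  {"offset":[3,1,0],"rotation":[-0.003,0.01,0]},
  {"offset":[4,1,0],"rotation":[0,0.006,0]},
  {"offset":[4,0.5,0],"rotation":[0,0.002,0]},
  {"offset":[3,0,0],"rotation":[0,0.002,0]},
  {"offset":[2,0,0],"rotation":[0,0,0]},
  {"offset":[1,0,0],"rotation":[0,0,0]},
  {"offset":[0,0,0],"rotation":[0,0,0]},
])

```text
time: 11.88
tool_pos: [0.5449, 0.006, 0.099]
tool_rot: [3.142, 0.006, 0.013]
contact_force: [-1.0, -0.4, 2.0]
opening: 0.0255
```

```bash
cat >> m.py <<'E'
def stat(n=None):
    w,s=wr()
    if n: save(w,n)
    g=s['tool_pos']+Rt(s)@[0,0,.047]
    print('t',round(float(s['time']),2),'grasp',g.round(4),'tcp',s['tool_pos'].round(4),'rot',s['tool_rot'].round(4),'F',s['contact_force'].round(2),'T',s['torque'].round(3),'op',round(float(s['opening']),4))
    for st,ce,m in blobs(w)['red']:
        if st[2]>150: c,d,a,e,l=stripe(w,m);print('stripe',c.round(4),'yaw',np.arctan2(-d[0],d[1]).round(4))
    return w,s
E
python3 - <<'E'
from m import *
w,s=stat('w8');plan([.555,.004,.099],.01,s)
E
```

```text
t 11.88 grasp [0.5446 0.006  0.052 ] tcp [0.5449 0.006  0.099 ] rot [3.1416 0.0065 0.0131] F [-1.02 -0.38  2.03] T [0.002 0.335 0.063] op 0.0255
stripe [0.5679 0.0016] yaw 0.0114
tool off mm [10.1  2.1 -0.1] rotvec [0.     0.0065 0.0031] norm 10.3
```

View pics/w8.png

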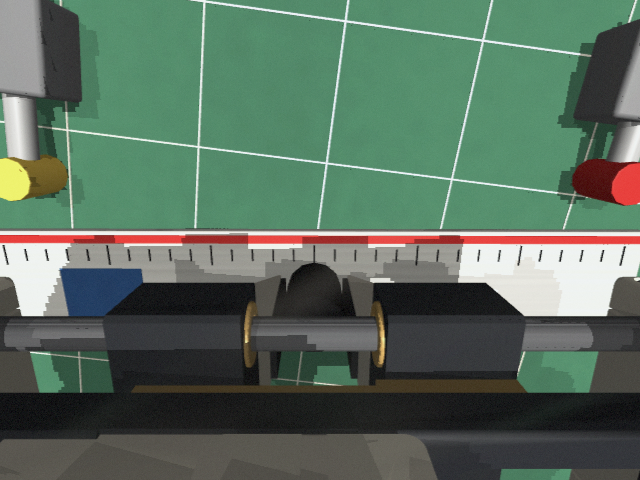

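>>> apply_moves([
  {"offset":[2,0.5,0],"rotation":[0,0.004,0]},
  {"offset":[3,0.8,0],"rotation":[0,0.002,0]},
  {"offset":[3,0.5,0],"rotation":[0,0,0]},
  {"offset":[2,0.5,0],"rotation":[0,0,0]},
  {"offset":[1.5,0.3,0],"rotation":[0,0,0]},
  {"offset":[0.5,0,0],"rotation":[0,0,0]},
  {"offset":[0,0,0],"rotation":[0,0,0]},
])

```text
time: 12.52
tool_pos: [0.5528, 0.0047, 0.0989]
tool_rot: [-3.141, 0.009, 0.014]
contact_force: [-2.9, 0.1, 2.9]
opening: 0.0256
```

```bash
python3 - <<'E'
from m import *
w,s=stat('w9')
i=w['img'][:,:,::-1]
cv2.imwrite('pics/z9.png',np.hstack([cv2.resize(i[150:250,0:100],(390,390),interpolation=cv2.INTER_CUBIC),cv2.resize(i[150:250,540:640],(390,390),interpolation=cv2.INTER_CUBIC)]))
E
```

```text
t 12.52 grasp [0.5524 0.0047 0.052 ] tcp [0.5528 0.0047 0.0989] rot [-3.1406  0.0088  0.0137] F [-2.87  0.09  2.86] T [ 0.02   0.453 -0.007] op 0.0256
stripe [0.5757 0.0018] yaw 0.012
```

View pics/z9.png

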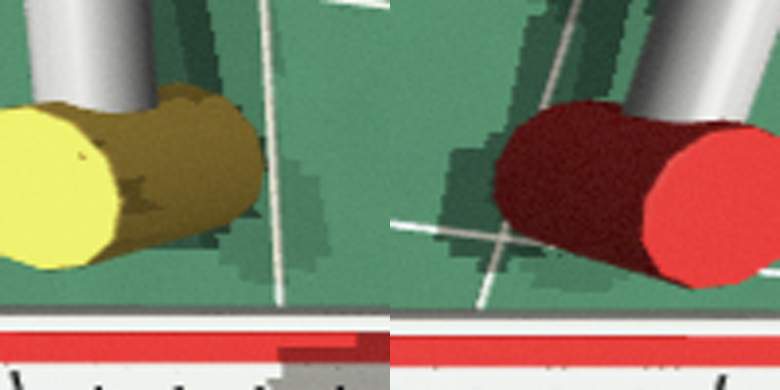

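```bash
python3 - <<'E'
from m import *
w,s=wr()
Y=plane(w,(14.1,218.7),.038);R=plane(w,(616.9,223.8),.038);EL=plane(w,(25,230.8),.018);ER=plane(w,(615,231.5),.018)
print(Y.round(4),R.round(4),EL.round(4),ER.round(4))
f=lambda y:EL[0]+(ER[0]-EL[0])*(y-EL[1])/(ER[1]-EL[1])
print('gapY',Y[0]-f(Y[1]),'gapR',R[0]-f(R[1]),'edge yaw',np.arctan2(-(EL-ER)[0],(EL-ER)[1]))
print(s['contact_force'].round(2))
E
```

```text
[0.5885 0.1311 0.038 ] [ 0.5899 -0.1219  0.038 ] [0.5779 0.1435 0.018 ] [ 0.5815 -0.1386  0.018 ]
gapY 0.010523790548117695 gapR 0.00861915216264142 edge yaw 0.012843281931600411
[-2.67 -0.04  4.3 ]
```

>>> apply_moves([
  {"offset":[1,0,-0.2],"rotation":[0,0.003,0.003]},
  {"offset":[1.5,0,-0.2],"rotation":[0,0.003,0.003]},
  {"offset":[1.5,0,0],"rotation":[0,0.002,0.002]},
  {"offset":[1.5,0,0],"rotation":[0,0,0]},
  {"offset":[1,0,0],"rotation":[0,0,0]},
  {"offset":[0.5,0,0],"rotation":[0,0,0]},
])

```text
time: 13.12
tool_pos: [0.5584, 0.0048, 0.0989]
tool_rot: [-3.141, 0.005, 0.005]
contact_force: [-5.1, 0.1, 4.1]
opening: 0.0253
```

```bash
python3 - <<'E'
from m import *
w,s=stat('w10')
i=w['img'][:,:,::-1]
cv2.imwrite('pics/z10.png',np.hstack([cv2.resize(i[150:250,0:100],(390,390),interpolation=cv2.INTER_CUBIC),cv2.resize(i[150:250,540:640],(390,390),interpolation=cv2.INTER_CUBIC)]))
E
```

```text
t 13.12 grasp [0.5582 0.0049 0.0519] tcp [0.5584 0.0048 0.0989] rot [-3.1405  0.0045  0.005 ] F [-5.1   0.11  4.15] T [-0.002  0.943  0.05 ] op 0.0253
stripe [0.5814 0.0013] yaw 0.0052
```

View pics/z10.png

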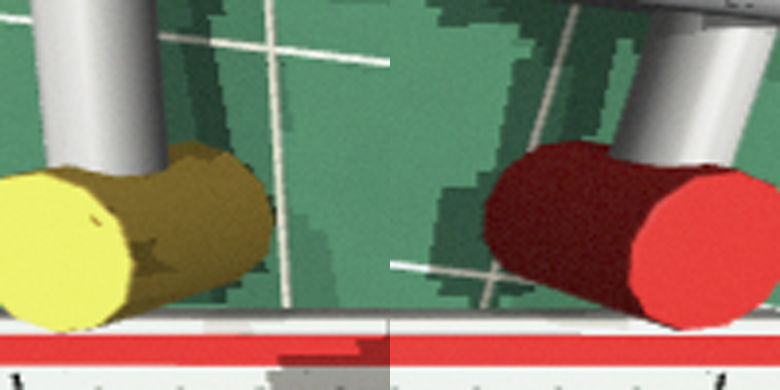

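>>> apply_moves([
  {"offset":[0,0,-0.4],"rotation":[0,0,0]},
  {"offset":[0,0,-0.4],"rotation":[0,0,0]},
])

```text
time: 13.33
tool_pos: [0.5592, 0.0048, 0.099]
tool_rot: [-3.14, 0.003, 0.005]
contact_force: [-1.2, -0.3, -4.1]
opening: 0.0255
```

```bash
python3 - <<'E'
from m import *
w,s=stat('w11')
E
```

```text
t 13.33 grasp [0.5591 0.0048 0.052 ] tcp [0.5592 0.0048 0.099 ] rot [-3.1405e+00  2.7000e-03  4.6000e-03] F [-1.2  -0.34 -4.08] T [-0.024  0.201  0.031] op 0.0255
stripe [ 0.5851 -0.0315] yaw 0.0334
```

>>> apply_moves([
  {"offset":[0.3,0,0.2],"rotation":[0,0.001,0]},
  {"offset":[0.4,0,0],"rotation":[0,0,0]},
  {"offset":[0.3,0,0],"rotation":[0,0,0]},
])

```text
time: 13.63
tool_pos: [0.5598, 0.0048, 0.099]
tool_rot: [-3.14, 0.003, 0.005]
contact_force: [-1.8, 0.3, 0.4]
opening: 0.0256
```

```bash
cat >> m.py <<'E'
def zz(w,n):
    i=w['img'][:,:,::-1]
    cv2.imwrite(f'pics/{n}.png',np.hstack([cv2.resize(i[180:240,0:70],(399,342),interpolation=cv2.INTER_CUBIC),cv2.resize(i[180:240,570:640],(399,342),interpolation=cv2.INTER_CUBIC)]))
E
python3 - <<'E'
from m import *
w,s=stat('w12');zz(w,'z12')
E
```

```text
t 13.63 grasp [0.5596 0.0049 0.052 ] tcp [0.5598 0.0048 0.099 ] rot [-3.1403  0.0032  0.0046] F [-1.75  0.31  0.37] T [-0.042  0.52   0.013] op 0.0256
stripe [ 0.5855 -0.0305] yaw 0.0323
```

View pics/z12.png

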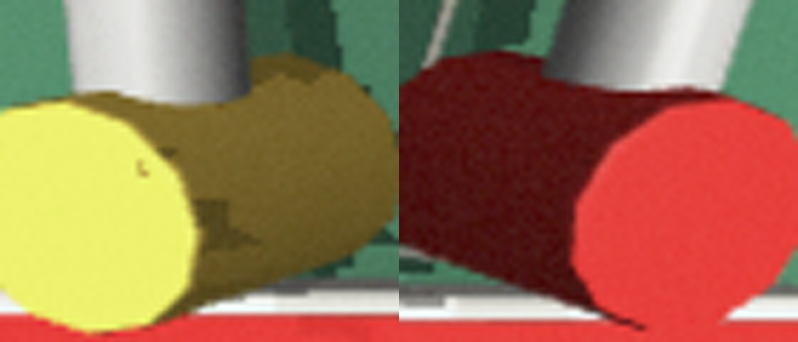

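```bash
cat >> m.py <<'E'
import pickle
P0={'Y':((22,214),(0,196,46,40)),'R':((622,214),(578,194,62,40))}
def setref(w): pickle.dump({k:w[k] for k in('img','R','t','camera_matrix')},open('ref.pkl','wb'))
def comp(w):
    r=pickle.load(open('ref.pkl','rb'))
    for k,(c,(x,y,a,b)) in P0.items():
        A=r['img'].astype(np.float32);B=w['img'].astype(np.float32)
        ch=0 if k=='R' else 0
        A=cv2.GaussianBlur(A[:,:,ch],(0,0),1);B=cv2.GaussianBlur(B[:,:,ch],(0,0),1)
        X=plane(r,c,.036);pr=proj(w,X)-np.array(c)
        M=np.eye(2,3,dtype=np.float32);M[:,2]=pr
        mask=np.zeros(B.shape,np.uint8)
        cc,M=cv2.findTransformECC(A[y:y+b,x:x+a],B,M@np.array([[1,0,0],[0,1,0],[0,0,1]],np.float32)+np.array([[0,0,x],[0,0,y]],np.float32),cv2.MOTION_TRANSLATION,(3,100,1e-4),None,3)
        d=M[:,2]-[x,y];X1=plane(w,np.array(c)+d,.036)
        print(k,'px',d.round(2),'pred static',pr.round(2),'pin moved mm',((X1-X)[:2]*1000).round(2),'cc',round(cc,3))
E
python3 - <<'E'
from m import *
w,s=stat();setref(w);comp(w)
E
```

```text
t 13.68 grasp [0.5597 0.0048 0.052 ] tcp [0.5598 0.0048 0.099 ] rot [-3.1404  0.0032  0.0046] F [-3.54  0.12  1.23] T [-0.032  0.589  0.028] op 0.0256
stripe [ 0.5855 -0.0304] yaw 0.0322
Y px [-0.03  0.03] pred static [-0. -0.] pin moved mm [-0.01  0.01] cc 1.0
R px [ 0.01 -0.03] pred static [ 0. -0.] pin moved mm [ 0.01 -0.  ] cc 1.0
```

>>> apply_moves([
  {"offset":[0.4,0,-0.05],"rotation":[0,0.001,0]},
  {"offset":[0.4,0,0],"rotation":[0,0.001,0]},
  {"offset":[0.3,0,0],"rotation":[0,0,0]},
])

```text
time: 13.98
tool_pos: [0.5608, 0.0048, 0.099]
tool_rot: [-3.14, 0.001, 0.005]
contact_force: [-3.7, 1.0, 1.6]
opening: 0.0252
```

```bash
python3 - <<'E'
from m import *
w,s=stat('w13');comp(w);zz(w,'z13')
E
```

```text
t 13.98 grasp [0.5607 0.0049 0.052 ] tcp [0.5608 0.0048 0.099 ] rot [-3.1403e+00  1.5000e-03  4.7000e-03] F [-3.75  1.05  1.6 ] T [-0.021  0.712 -0.046] op 0.0252
stripe [ 0.5863 -0.031 ] yaw 0.0307
Y px [0.57 2.45] pred static [0.69 2.38] pin moved mm [-0.03  0.06] cc 0.999
R px [-0.43  1.91] pred static [-0.61  2.41] pin moved mm [ 0.22 -0.03] cc 0.989
```

>>> apply_moves([
  {"offset":[0.3,0,-0.1],"rotation":[0,0.0005,0]},
  {"offset":[0.4,0,0],"rotation":[0,0,0]},
])

```text
time: 14.2
tool_pos: [0.5616, 0.0048, 0.0989]
tool_rot: [-3.14, 0.001, 0.005]
contact_force: [-2.8, -0.4, 1.4]
opening: 0.0257
```

```bash
python3 - <<'E'
from m import *
w,s=stat('w14');comp(w);zz(w,'z14')
E
```

```text
t 14.2 grasp [0.5615 0.0049 0.0519] tcp [0.5616 0.0048 0.0989] rot [-3.1403e+00  8.0000e-04  4.6000e-03] F [-2.78 -0.43  1.39] T [-0.054  0.717 -0.043] op 0.0257
stripe [ 0.5871 -0.0339] yaw 0.0297
Y px [1.09 4.52] pred static [1.13 4.41] pin moved mm [-0.05  0.03] cc 0.998
R px [-0.92  3.91] pred static [-1.06  4.42] pin moved mm [ 0.22 -0.01] cc 0.978
```

View pics/z14.png

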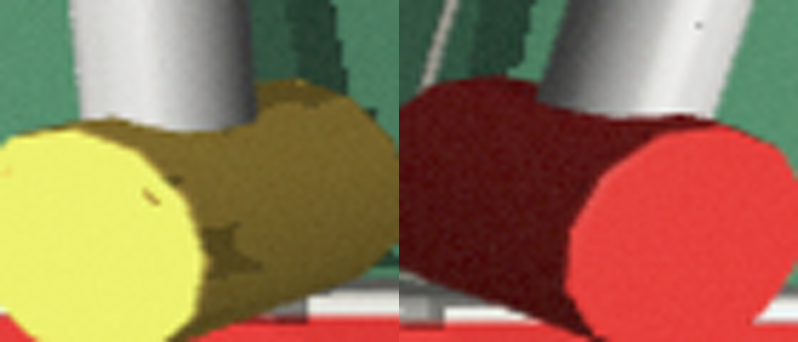

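>>> apply_moves([
  {"offset":[0.3,0,-0.1],"rotation":[0,0.0003,0]},
  {"offset":[0.4,0,0],"rotation":[0,0,0]},
])

```text
time: 14.42
tool_pos: [0.5624, 0.0048, 0.099]
tool_rot: [-3.14, 0.001, 0.005]
contact_force: [-4.2, -0.2, 1.8]
opening: 0.0256
```

```bash
sed -i "s/(578,194,62,40)/(578,188,62,30)/" m.py; python3 - <<'E'
from m import *
w,s=stat('w15');comp(w);zz(w,'z15')
E
```

```text
t 14.42 grasp [0.5623 0.0049 0.052 ] tcp [0.5624 0.0048 0.099 ] rot [-3.1403e+00  6.0000e-04  4.6000e-03] F [-4.21 -0.15  1.77] T [-0.02   0.804  0.037] op 0.0256
stripe [ 0.5877 -0.0325] yaw 0.028
Y px [1.37 5.05] pred static [1.54 6.22] pin moved mm [ 0.51 -0.03] cc 0.997
R px [-1.58  6.4 ] pred static [-1.61  6.23] pin moved mm [-0.07 -0.03] cc 0.999
```

>>> apply_moves([
  {"offset":[0.2,0,-0.1],"rotation":[0,0,-0.002]},
  {"offset":[0.3,0,0],"rotation":[0,0,-0.002]},
])

```text
time: 14.63
tool_pos: [0.5627, 0.0048, 0.099]
tool_rot: [-3.14, 0.001, 0.009]
contact_force: [-3.5, -0.4, 2.1]
opening: 0.0252
```

```bash
python3 - <<'E'
from m import *
w,s=stat('w16');comp(w);zz(w,'z16')
E
```

```text
t 14.63 grasp [0.5627 0.0048 0.052 ] tcp [0.5627 0.0048 0.099 ] rot [-3.1403e+00  1.3000e-03  8.8000e-03] F [-3.46 -0.39  2.12] T [-0.113  0.886 -0.006] op 0.0252
stripe [ 0.588  -0.0326] yaw 0.0281
Y px [1.5 4.2] pred static [1.74 5.74] pin moved mm [ 0.67 -0.03] cc 0.997
R px [-1.38  7.55] pred static [-1.69  8.2 ] pin moved mm [ 0.28 -0.07] cc 0.999
```

>>> apply_moves([
  {"offset":[0.3,0,-0.1],"rotation":[0,0,-0.0015]},
  {"offset":[0.4,0,0],"rotation":[0,0,0]},
])

```text
time: 14.85
tool_pos: [0.5632, 0.0047, 0.099]
tool_rot: [-3.14, 0.002, 0.01]
contact_force: [-5.5, -0.9, 3.2]
opening: 0.0258
```

```bash
python3 - <<'E'
from m import *
w,s=stat('w17');comp(w);zz(w,'z17')
E
```

```text
t 14.85 grasp [0.5631 0.0048 0.052 ] tcp [0.5632 0.0047 0.099 ] rot [-3.1403e+00  2.1000e-03  1.0500e-02] F [-5.48 -0.94  3.22] T [-0.127  0.987 -0.049] op 0.0258
stripe [ 0.5884 -0.0328] yaw 0.0293
Y px [1.43 4.12] pred static [1.73 6.17] pin moved mm [ 0.89 -0.05] cc 0.996
R px [-1.08  7.71] pred static [-1.89  9.6 ] pin moved mm [ 0.83 -0.15] cc 0.999
```

View pics/z17.png

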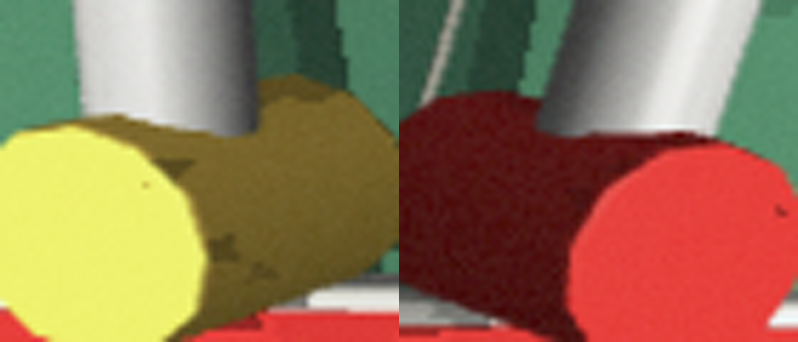

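>>> apply_moves([
  {"offset":[0.3,0,-0.1],"rotation":[0,0,0]},
  {"offset":[0.2,0,0],"rotation":[0,0,0]},
  {"offset":[0,0,0],"rotation":[0,0,0]},
  {"offset":[0,0,0],"rotation":[0,0,0]},
])

```text
time: 15.23
tool_pos: [0.5634, 0.0047, 0.099]
tool_rot: [-3.14, 0.003, 0.01]
contact_force: [-4.4, -1.0, 0.6]
opening: 0.0252
```

```bash
python3 - <<'E'
from m import *
w,s=stat('w18');comp(w)
E
```

```text
t 15.23 grasp [0.5632 0.0048 0.052 ] tcp [0.5634 0.0047 0.099 ] rot [-3.1402  0.0032  0.0104] F [-4.4  -0.97  0.63] T [-0.111  0.772 -0.038] op 0.0252
stripe [ 0.5886 -0.0326] yaw 0.0295
Y px [1.33 4.19] pred static [1.73 6.52] pin moved mm [ 1.02 -0.03] cc 0.996
R px [-1.    7.53] pred static [-1.87  9.91] pin moved mm [ 1.04 -0.13] cc 0.999
```

>>> apply_moves([
  {"offset":[0.4,0,0],"rotation":[0,0,0]},
  {"offset":[0.3,0,0],"rotation":[0,0,0]},
  {"offset":[0,0,0],"rotation":[0,0,0]},
  {"offset":[0,0,0],"rotation":[0,0,0]},
  {"offset":[0,0,0],"rotation":[0,0,0]},
  {"offset":[0,0,0],"rotation":[0,0,0]},
  {"offset":[0,0,0],"rotation":[0,0,0]},
  {"offset":[0,0,0],"rotation":[0,0,0]},
])

```text
time: 15.95
tool_pos: [0.5637, 0.0047, 0.099]
tool_rot: [-3.14, 0.004, 0.01]
contact_force: [-5.2, -0.4, 0.9]
opening: 0.0254
```

```bash
python3 - <<'E'
from m import *
w,s=stat('w19');comp(w)
E
```

```text
t 15.95 grasp [0.5635 0.0048 0.052 ] tcp [0.5637 0.0047 0.099 ] rot [-3.1403  0.0042  0.0105] F [-5.17 -0.37  0.93] T [-0.129  0.86  -0.036] op 0.0254
stripe [ 0.5888 -0.0326] yaw 0.0297
Y px [1.26 4.15] pred static [1.75 7.03] pin moved mm [ 1.26 -0.04] cc 0.995
R px [-0.93  7.63] pred static [-2.07 10.48] pin moved mm [ 1.25 -0.2 ] cc 0.999
```

>>> apply_moves([
  {"offset":[0,0,0],"rotation":[0,0,0]},
  {"offset":[0,0,0],"rotation":[0,0,0]},
  {"offset":[0,0,0],"rotation":[0,0,0]},
  {"offset":[0,0,0],"rotation":[0,0,0]},
], grip=0.4)

```text
time: 16.33
tool_pos: [0.5672, 0.0046, 0.1]
tool_rot: [-3.141, -0.005, 0.01]
contact_force: [-0.9, -0.2, 0.8]
opening: 0.0477
```

```bash
python3 - <<'E'
from m import *
w,s=stat('w20');comp(w)
E
```

```text
t 16.33 grasp [0.5675 0.0046 0.053 ] tcp [0.5672 0.0046 0.1   ] rot [-3.1409 -0.0052  0.0104] F [-0.91 -0.2   0.77] T [-0.094  0.123 -0.034] op 0.0477
stripe [ 0.5889 -0.033 ] yaw 0.0296
Y px [ 4.87 12.87] pred static [ 5.56 15.77] pin moved mm [1.29 0.05] cc 0.984
R px [-6.18 16.55] pred static [-7.18 19.03] pin moved mm [ 1.11 -0.19] cc 0.997
```

View pics/w20.png

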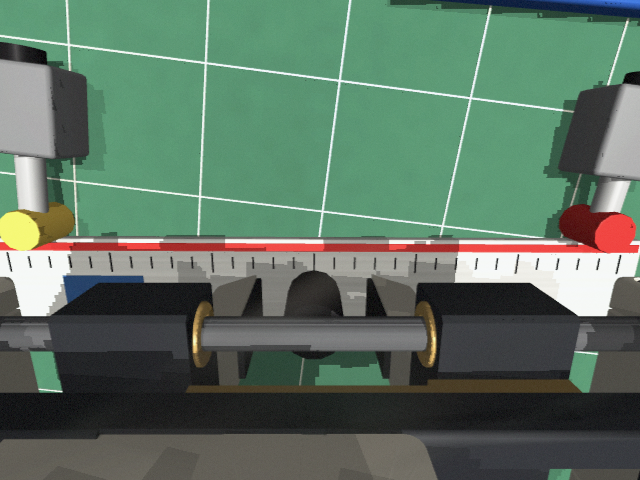

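>>> apply_moves([
  {"offset":[0,0,-10],"rotation":[0,0,0]},
  {"offset":[0,0,-25],"rotation":[0,0,0]},
  {"offset":[0,0,-35],"rotation":[0,0,0]},
  {"offset":[0,0,-35],"rotation":[0,0,0]},
  {"offset":[0,0,-35],"rotation":[0,0,0]},
  {"offset":[0,0,-15],"rotation":[0,0,0]},
  {"offset":[0,0,0],"rotation":[0,0,0]},
], grip=0)

```text
time: 16.97
tool_pos: [0.5665, 0.0046, 0.2649]
tool_rot: [-3.141, -0.006, 0.01]
contact_force: [1.5, 0.6, 0.2]
opening: 0.0916
```

```bash
python3 - <<'E'
from m import *
w,s=stat('w21');plan([.47,.27,.25],0,s)
r=tip_of('pad',w)[:1]; print([(np.round(x['location'],4),round(x['score'],2)) for x in r])
for st,ce,m in blobs(w)['blue']: print(st,ce,plane(w,ce,.018).round(4))
E
```

```text
t 16.97 grasp [0.5667 0.0047 0.2179] tcp [0.5665 0.0046 0.2649] rot [-3.1406 -0.0058  0.0104] F [1.45 0.57 0.21] T [-0.015  0.191 -0.039] op 0.0916
stripe [ 0.5894 -0.0228] yaw 0.0295
tool off mm [ -93.8 -266.4   14.6] rotvec [-0.001  -0.0058  0.0104] norm 282.8
[(array([0.5612, 0.1091, 0.0189]), 0.77)]
[ 348   49  158   29 2493] [426.28319294  62.54472523] [ 0.6992 -0.0874  0.018 ]
[ 180  212   44   30 1247] [201.3127506  226.44266239] [0.5566 0.1101 0.018 ]
```

View pics/w21.png

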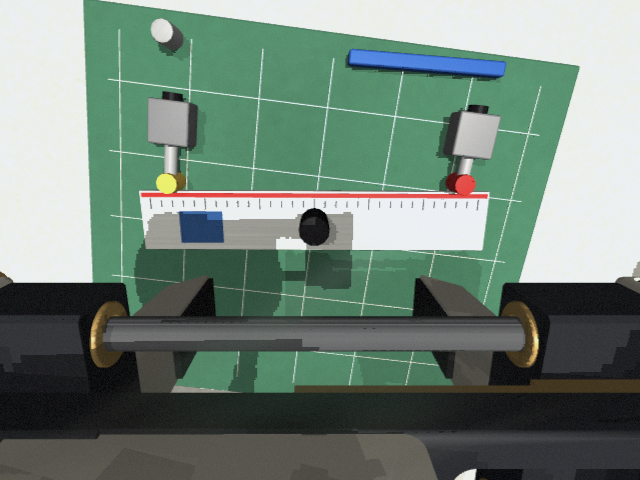

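>>> apply_moves([
  {"offset":[-4,-12,1],"rotation":[0,0,0]},
  {"offset":[-8,-25,2],"rotation":[0,0,0]},
  {"offset":[-11,-34,2],"rotation":[0,0,0]},
  {"offset":[-11,-34,2],"rotation":[0,0,0]},
  {"offset":[-11,-34,2],"rotation":[0,0,0]},
  {"offset":[-11,-34,2],"rotation":[0,0,0]},
  {"offset":[-11,-34,2],"rotation":[0,0,0]},
  {"offset":[-11,-34,2],"rotation":[0,0,0]},
  {"offset":[-8,-25,0],"rotation":[0,-0.005,0.01]},
  {"offset":[-4,-12,0],"rotation":[0,0,0]},
  {"offset":[0,0,0],"rotation":[0,0,0]},
])

```text
time: 17.98
tool_pos: [0.455, 0.297, 0.2239]
tool_rot: [3.135, 0.044, -0.005]
contact_force: [-0.2, -0.3, 0.6]
opening: 0.0915
```

```bash
python3 - <<'E'
from m import *
w,s=wr();save(w,'w22');print(s['tool_pos'].round(4),s['tool_rot'].round(4))
r=tip_of('weight',w)[:1]; print([(np.round(x['location'],4),round(x['score'],2)) for x in r])
plan([.484,.331,.18],0,s)
E
```

```text
[0.455  0.297  0.2239] [ 3.1354  0.0442 -0.005 ]
[(array([0.4896, 0.3329, 0.0025]), 0.78)]
tool off mm [ 30.7 -34.4  42.3] rotvec [ 0.0061  0.0442 -0.0048] norm 62.6
```

View pics/w22.png

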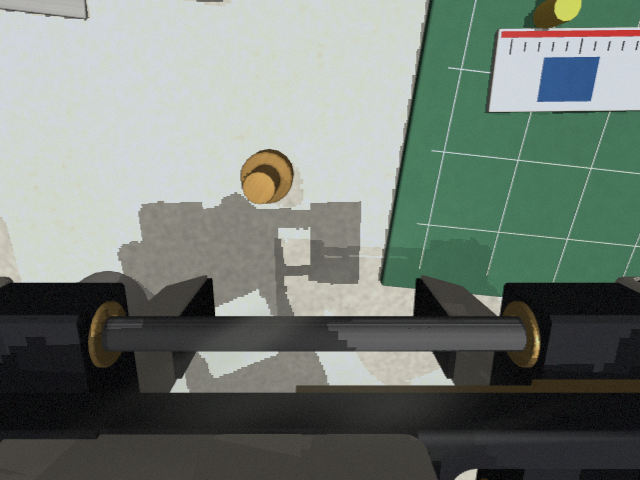

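The weight shows its neck top at (259,187) and its foot at (267,177).

```bash
python3 - <<'E'
from m import *
w,s=wr();print(plane(w,(258.7,187),.07).round(4),plane(w,(267,177.5),.028).round(4),s['tool_pos'].round(4))
plan([.487,.332,.16],0,s)
E
```

```text
[0.4889 0.3297 0.07  ] [0.4887 0.329  0.028 ] [0.4562 0.2947 0.2242]
tool off mm [ 33.3 -38.   62.5] rotvec [ 0.0068  0.0437 -0.0064] norm 80.4
```

>>> apply_moves([
  {"offset":[8,-8,5],"rotation":[0.003,0.02,0]},
  {"offset":[12,-12,15],"rotation":[0.003,0.02,-0.005]},
  {"offset":[8,-10,20],"rotation":[0,0.005,0]},
  {"offset":[3,-4,15],"rotation":[0,0,0]},
  {"offset":[0,0,5],"rotation":[0,0,0]},
  {"offset":[0,0,0],"rotation":[0,0,0]},
])

```text
time: 18.63
tool_pos: [0.4952, 0.3237, 0.1605]
tool_rot: [-3.141, -0.013, -0.014]
contact_force: [-0.3, -0.3, 0.1]
opening: 0.0914
```

```bash
python3 - <<'E'
from m import *
w,s=wr();save(w,'w23');print(s['tool_pos'].round(4),s['tool_rot'].round(4),s['time'])
plan([.487,.332,.10],0,s)
E
```

```text
[0.4952 0.3237 0.1605] [-3.1409 -0.0126 -0.0138] 18.6333
tool off mm [-9.1 -8.1 60.4] rotvec [-0.0006 -0.0126 -0.0138] norm 61.6
```

View pics/w23.png

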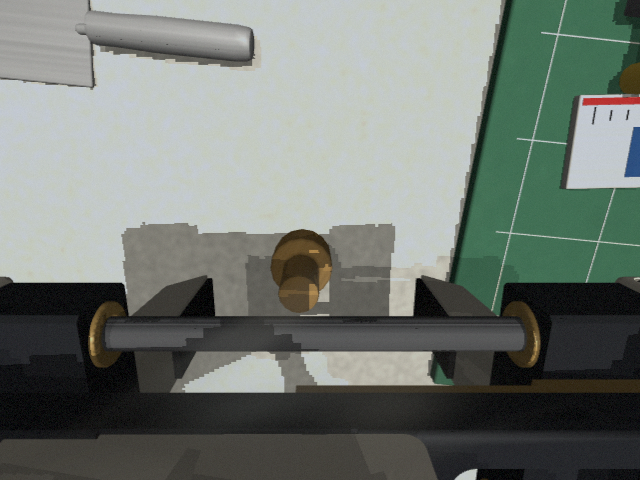

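```bash
python3 - <<'E'
from m import *
p=wristcam(read_camera('wrist'),dict(tool_pos=np.array([.4952,.3237,.1605]),tool_rot=[-3.1409,-.0126,-.0138]))
T=plane(p,(299,294),.07);F=plane(p,(301,260),.028);print(T.round(4),F.round(4))
s=observe();print(s['tool_pos'].round(4))
plan([.4885,.3295,.10],0,s)
i=cv2.imread('pics/w23.png')[220:320,250:350];cv2.imwrite('pics/z23.png',cv2.resize(i,(500,500)))
E
```

```text
[0.4872 0.3318 0.07  ] [0.4925 0.3321 0.028 ]
[0.4952 0.3238 0.1619]
tool off mm [-7.7 -5.5 61.9] rotvec [-0.0013 -0.0138 -0.0137] norm 62.6
```

View pics/z23.png

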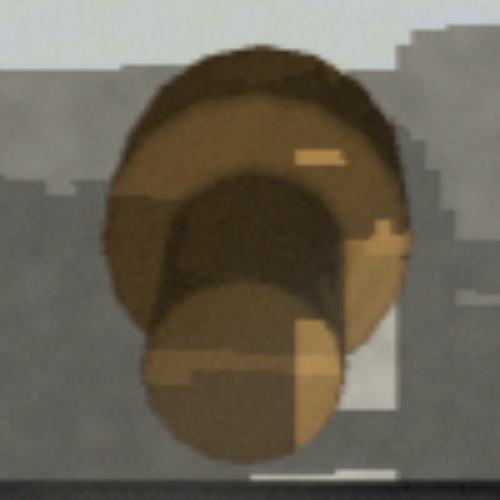

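>>> apply_moves([
  {"offset":[-4,-4,10],"rotation":[0,-0.007,-0.007]},
  {"offset":[-4,-4,18],"rotation":[0,-0.006,-0.007]},
  {"offset":[0,0,10],"rotation":[0,0,0]},
  {"offset":[0,0,3],"rotation":[0,0,0]},
  {"offset":[0,0,0],"rotation":[0,0,0]},
])

```text
time: 19.15
tool_pos: [0.4888, 0.332, 0.1225]
tool_rot: [-3.137, -0.007, -0.001]
contact_force: [-0.4, 0.0, 1.1]
opening: 0.0919
```

```bash
python3 - <<'E'
from m import *
plan([.4875,.3318,.097],0)
E
```

```text
tool off mm [-1.5  0.3 25.5] rotvec [-0.0047 -0.0066 -0.0007] norm 25.5
```

>>> apply_moves([
  {"offset":[-1,0.2,8],"rotation":[-0.003,-0.004,0]},
  {"offset":[-0.5,0,10],"rotation":[-0.002,-0.003,0]},
  {"offset":[0,0,5],"rotation":[0,0,0]},
  {"offset":[0,0,1],"rotation":[0,0,0]},
  {"offset":[0,0,0],"rotation":[0,0,0]},
], grip=0.5)

```text
time: 19.57
tool_pos: [0.4881, 0.3318, 0.0976]
tool_rot: [-3.141, -0.001, -0.001]
contact_force: [0.4, 0.1, -0.2]
opening: 0.0632
```

```bash
python3 - <<'E'
from m import *
w,s=wr();save(w,'w24');print(s['opening'],s['contact_force'])
plan([.4875,.3318,.097],0,s)
E
```

```text
0.06318388694999852 [ 0.36792576  0.10117336 -0.19956421]
tool off mm [-0.6  0.   0.6] rotvec [-0.0002 -0.0014 -0.001 ] norm 0.8
```

View pics/w24.png

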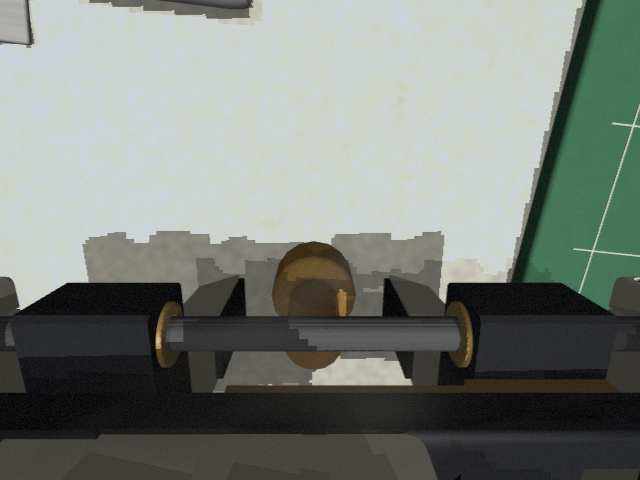

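>>> apply_moves([
  {"offset":[-0.3,0,0.3],"rotation":[0,0,0]},
  {"offset":[0,0,0],"rotation":[0,0,0]},
  {"offset":[0,0,0],"rotation":[0,0,0]},
  {"offset":[0,0,0],"rotation":[0,0,0]},
  {"offset":[0,0,0],"rotation":[0,0,0]},
  {"offset":[0,0,0],"rotation":[0,0,0]},
], grip=1, grip_force=25)

```text
time: 20.12
tool_pos: [0.4885, 0.3321, 0.0987]
tool_rot: [-3.14, -0.004, -0.001]
contact_force: [0.3, 0.0, -1.4]
opening: 0.0212
```

```bash
python3 - <<'E'
from m import *
s=observe();print(s['opening'],s['contact_force'])
plan([.4875,.3318,.097],0,s)
E
```

```text
0.021153841983831946 [ 0.27516286  0.01435222 -1.42427302]
tool off mm [-1.   0.3  1.7] rotvec [-0.0013 -0.0037 -0.0011] norm 2.0
```

>>> apply_moves([
  {"offset":[0,0,-5],"rotation":[0,-0.002,0]},
  {"offset":[0,0,-12],"rotation":[0,-0.002,0]},
  {"offset":[0,0,-18],"rotation":[0,0,0]},
  {"offset":[0,0,-15],"rotation":[0,0,0]},
  {"offset":[0,0,-8],"rotation":[0,0,0]},
  {"offset":[0,0,-2],"rotation":[0,0,0]},
  {"offset":[0,0,0],"rotation":[0,0,0]},
])

```text
time: 20.7
tool_pos: [0.4867, 0.3312, 0.1596]
tool_rot: [3.14, 0.007, -0.001]
contact_force: [-0.1, -0.4, -3.2]
opening: 0.0213
```

```bash
python3 - <<'E'
from m import *
w,s=wr();save(w,'w25');print(s['opening'],s['contact_force'],s['tool_pos'],s['tool_rot'])
plan([.556,.110,.16],0,s)
E
```

```text
0.02127550643461261 [-0.14732096 -0.44628211 -3.19715009] [0.4866508  0.33115723 0.15955764] [ 3.13976611e+00  7.43742713e-03 -1.05944978e-03]
tool off mm [ 69.6 221.1  -0.6] rotvec [ 0.0018  0.0074 -0.0011] norm 231.8
```

View pics/w25.png

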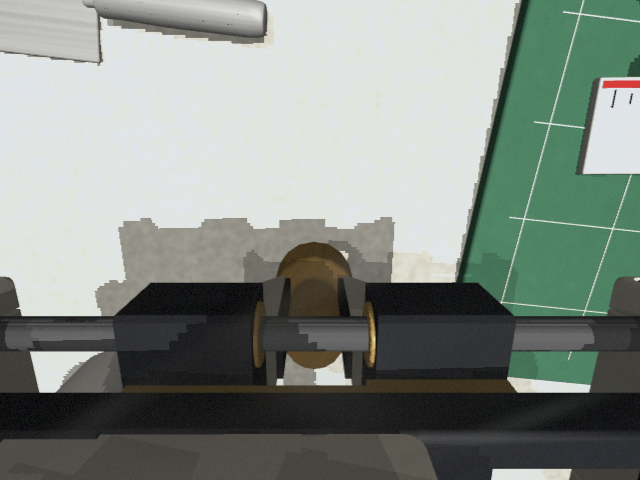

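>>> apply_moves([
  {"offset":[4,12,0],"rotation":[0,0.003,0]},
  {"offset":[8,24,0],"rotation":[0,0.003,0]},
  {"offset":[10,32,0],"rotation":[0,0,0]},
  {"offset":[11,35,0],"rotation":[0,0,0]},
  {"offset":[11,35,0],"rotation":[0,0,0]},
  {"offset":[10,32,0],"rotation":[0,0,0]},
  {"offset":[6,20,0],"rotation":[0,0,0]},
  {"offset":[3,10,0],"rotation":[0,0,0]},
  {"offset":[0,0,0],"rotation":[0,0,0]},
])

```text
time: 21.5
tool_pos: [0.5487, 0.1179, 0.1513]
tool_rot: [3.136, 0.013, 0.003]
contact_force: [-0.4, -0.3, -3.2]
opening: 0.0215
```

```bash
python3 - <<'E'
from m import *
w,s=wr();save(w,'w26');print(s['opening'],s['contact_force'],s['tool_pos'],s['tool_rot'])
plan([.556,.110,.14],0,s)
E
```

```text
0.021501836470398255 [-0.36422689 -0.27210129 -3.19829261] [0.54874494 0.11786272 0.15127918] [3.13552236 0.01262231 0.00329237]
tool off mm [ 7.4  7.8 11.2] rotvec [0.0061 0.0126 0.0033] norm 15.5
```

>>> apply_moves([
  {"offset":[4,4,2],"rotation":[0.003,0.007,0.002]},
  {"offset":[4,4,4],"rotation":[0.003,0.006,0]},
  {"offset":[1,1,4],"rotation":[0,0,0]},
  {"offset":[0,0,2],"rotation":[0,0,0]},
  {"offset":[0,0,0],"rotation":[0,0,0]},
])

```text
time: 21.97
tool_pos: [0.5565, 0.1134, 0.1368]
tool_rot: [-3.14, 0.001, 0.006]
contact_force: [-0.5, -0.0, -1.7]
opening: 0.0213
```

```bash
python3 - <<'E'
from m import *
w,s=wr();save(w,'w27');print(s['opening'],s['contact_force'],s['tool_pos'],s['tool_rot'])
plan([.556,.110,.1165],0,s)
E
```

```text
0.021316341352617733 [-0.45954821 -0.0215997  -1.74984301] [0.55647846 0.11336695 0.13678525] [-3.13960720e+00  1.03901106e-03  6.40163702e-03]
tool off mm [-0.5  3.4 20.3] rotvec [-0.002   0.001   0.0064] norm 20.6
```

View pics/w27.png

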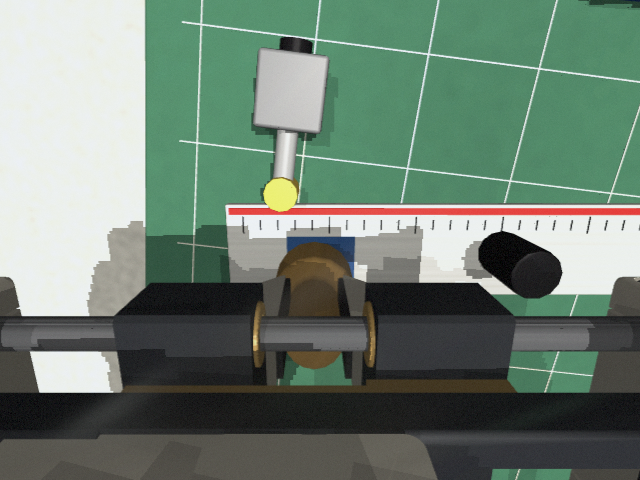

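```bash
python3 - <<'E'
from m import *
w,s=wr();print(plane(w,(321.5,236.5),.018).round(4))
# foot outline far side predicted for weight at tcp axis
g=s['tool_pos'];
c=np.array([g[0],g[1],.018+.02]);print([proj(w,c+[.02*np.cos(a),.02*np.sin(a),.028-.0]).round(1) for a in (0,np.pi/2,-np.pi/2)])
E
```

```text
[0.5709 0.1094 0.018 ]
[array([314.6, 252.2]), array([272. , 292.3]), array([356.7, 292.9])]
```

>>> apply_moves([
  {"offset":[-0.5,2,3],"rotation":[-0.001,0.001,0.003]},
  {"offset":[0,1.5,5],"rotation":[0,0,0.003]},
  {"offset":[0,0.3,4],"rotation":[0,0,0]},
  {"offset":[0,0,2],"rotation":[0,0,0]},
  {"offset":[0,0,1],"rotation":[0,0,0]},
])

```text
time: 22.48
tool_pos: [0.556, 0.1102, 0.1213]
tool_rot: [-3.141, -0.002, 0.001]
contact_force: [-1.0, 0.3, -2.2]
opening: 0.0214
```

```bash
python3 - <<'E'
from m import *
s=observe();print(s['opening'],s['contact_force'],s['tool_pos'],s['tool_rot'])
plan([.556,.110,.1165],0.006,s)
E
```

```text
0.021442329359089612 [-1.04466383  0.33028537 -2.20589443] [0.55600318 0.11020017 0.12132722] [-3.14062609e+00 -1.61446471e-03  1.33621217e-03]
tool off mm [-0.   0.2  4.8] rotvec [-0.001  -0.0016 -0.0047] norm 4.8
```

>>> apply_moves([
  {"offset":[0,0,0.8],"rotation":[0,-0.001,0]},
  {"offset":[0,0,0.7],"rotation":[0,0,0]},
  {"offset":[0,0,0.7],"rotation":[0,0,0]},
  {"offset":[0,0,0.5],"rotation":[0,0,0]},
])

```text
time: 22.82
tool_pos: [0.556, 0.1101, 0.118]
tool_rot: [-3.141, 0.0, 0.001]
contact_force: [0.7, -0.1, -3.9]
opening: 0.0215
```

```bash
python3 - <<'E'
from m import *
s=observe();print(s['opening'],s['contact_force'],s['tool_pos'],s['tool_rot'])
plan([.556,.110,.1165],0.006,s)
E
```

```text
0.021489669877584095 [ 0.65717629 -0.05596936 -3.89193998] [0.55597535 0.11008168 0.11804289] [-3.14062827e+00  9.40381457e-06  1.07383255e-03]
tool off mm [0.  0.1 1.5] rotvec [-0.001   0.     -0.0049] norm 1.5
```

>>> apply_moves([
  {"offset":[0,0,0.4],"rotation":[0,0,0]},
  {"offset":[0,0,0.3],"rotation":[0,0,0]},
])

```text
time: 22.98
tool_pos: [0.5561, 0.1101, 0.1174]
tool_rot: [-3.141, -0.0, 0.001]
contact_force: [-0.2, 0.2, -2.6]
opening: 0.0216
```

>>> apply_moves([
  {"offset":[0,0,0.2],"rotation":[0,0,0]},
  {"offset":[0,0,0.2],"rotation":[0,0,0]},
])

```text
time: 23.15
tool_pos: [0.5561, 0.1101, 0.1171]
tool_rot: [-3.141, -0.001, 0.001]
contact_force: [0.4, 0.4, -3.1]
opening: 0.0216
```

>>> apply_moves([
  {"offset":[0,0,0.3],"rotation":[0,0,0]},
  {"offset":[0,0,0.3],"rotation":[0,0,0]},
])

```text
time: 23.32
tool_pos: [0.5562, 0.1101, 0.1167]
tool_rot: [-3.141, -0.001, 0.001]
contact_force: [0.2, -0.1, 1.5]
opening: 0.0217
```

>>> apply_moves([
  {"offset":[0,0,0.3],"rotation":[0,0,0]},
  {"offset":[0,0,0.2],"rotation":[0,0,0]},
])

```text
time: 23.48
tool_pos: [0.5562, 0.1101, 0.1167]
tool_rot: [-3.141, -0.001, 0.001]
contact_force: [-0.9, 0.8, -1.0]
opening: 0.0212
```

>>> apply_moves([
  {"offset":[0,0,0.1],"rotation":[0,0,0]},
  {"offset":[0,0,0],"rotation":[0,0,0]},
  {"offset":[0,0,0],"rotation":[0,0,0]},
  {"offset":[0,0,0],"rotation":[0,0,0]},
  {"offset":[0,0,0],"rotation":[0,0,0]},
], grip=0.4)

```text
time: 23.9
tool_pos: [0.5573, 0.1102, 0.1175]
tool_rot: [-3.14, -0.004, 0.001]
contact_force: [0.3, -0.4, -0.1]
opening: 0.0502
```

```bash
python3 - <<'E'
from m import *
w,s=wr();save(w,'w28');print(s['opening'],s['contact_force'],s['tool_pos'],s['tool_rot'])
E
```

```text
0.050190159537351696 [ 0.3201223  -0.44903521 -0.11643681] [0.55727596 0.11021764 0.11752798] [-3.14037151e+00 -4.49098281e-03  1.13072357e-03]
```

View pics/w28.png

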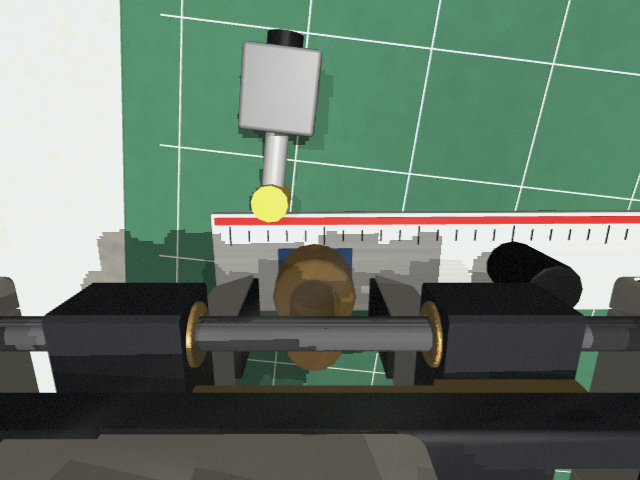

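Released cleanly; the weight stands on the pad (around 314,290). Rise and check.

>>> apply_moves([
  {"offset":[0,0,-6],"rotation":[0,0,0]},
  {"offset":[0,0,-15],"rotation":[0,0,0]},
  {"offset":[0,0,-25],"rotation":[0,0,0]},
  {"offset":[0,0,-35],"rotation":[0,0,0]},
  {"offset":[0,20,-35],"rotation":[0,0,0]},
  {"offset":[0,30,-30],"rotation":[0,0,0]},
  {"offset":[0,30,-10],"rotation":[0,0,0]},
  {"offset":[0,20,0],"rotation":[0,0,0]},
  {"offset":[0,0,0],"rotation":[0,0,0]},
  {"offset":[0,0,0],"rotation":[0,0,0]},
])

```text
time: 24.78
tool_pos: [0.5562, 0.0071, 0.2849]
tool_rot: [3.14, -0.007, 0.004]
contact_force: [0.1, 0.6, 0.2]
opening: 0.0549
```

```bash
python3 - <<'E'
from m import *
w,s=stat('w29')
for q in ['pad','weight']:
    r=tip_of(q,w)[:1]; print(q,[(np.round(x['location'],4),round(x['score'],2)) for x in r])
w2,s2=wr();print(s2['tool_pos'],s['tool_rot'])
zi=w['img'][:,:,::-1]
cv2.imwrite('pics/z29.png',cv2.resize(zi[120:300,120:520],(800,360),interpolation=cv2.INTER_CUBIC))
E
```

```text
t 24.78 grasp [0.5566 0.007  0.2379] tcp [0.5562 0.0071 0.2849] rot [ 3.1402 -0.0066  0.0041] F [0.15 0.6  0.22] T [-0.072  0.144 -0.008] op 0.0549
stripe [ 0.5897 -0.0248] yaw 0.034
pad []
weight [(array([0.5545, 0.1133, 0.0224]), 0.61)]
[0.55594477 0.00847349 0.28363431] [ 3.14019782 -0.00662534  0.00408163]
```

View pics/w29.png

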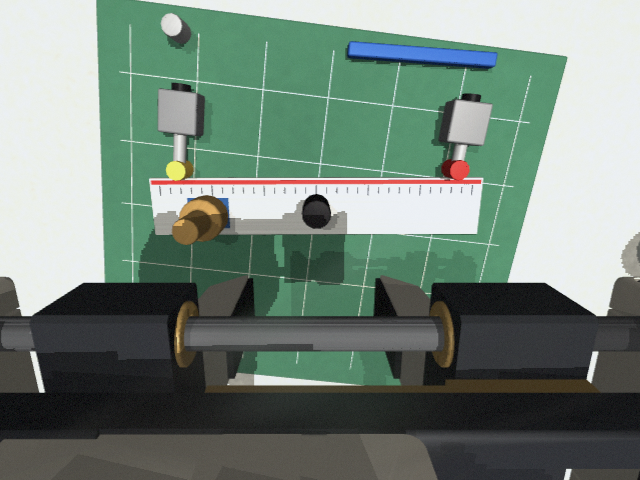

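View pics/z29.png

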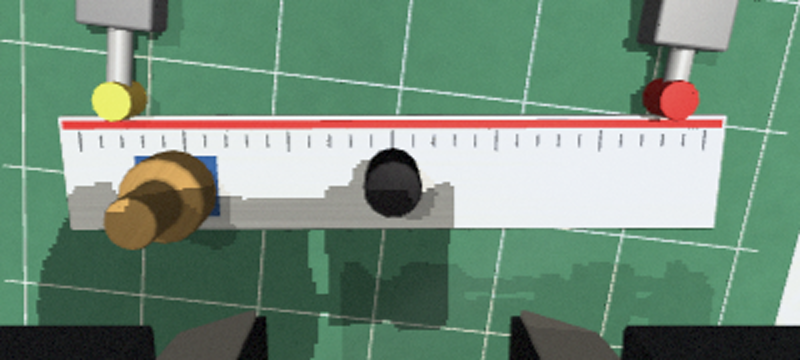

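```bash
python3 - <<'E'
from m import *
c=read_camera('wrist')
V={'w3':([.4830,.0219,.2978],[3.1373,-.0017,.1570],((150,0,270,130),(440,60,540,160))),
'w21':([.5665,.0046,.2649],[-3.1406,-.0058,.0104],((140,160,200,200),(430,165,490,192))),
'w29':([.5562,.0071,.2849],[3.1402,-.0066,.0041],((150,150,210,182),(430,150,490,179)))}
for n,(t,r,bx) in V.items():
    p=wristcam(dict(c),dict(tool_pos=np.array(t),tool_rot=r));i=cv2.imread(f'pics/{n}.png').astype(int)
    B,G,R=i[...,0],i[...,1],i[...,2]
    Xs=[]
    for k,(x0,y0,x1,y1) in zip('YR',bx):
        m=(R>190)&(G>190)&(B<170) if k=='Y' else (R>190)&(G<110)&(B<110)
        mm=np.zeros(m.shape,np.uint8);mm[y0:y1,x0:x1]=m[y0:y1,x0:x1];K,l,st,ce=cv2.connectedComponentsWithStats(mm);j=1+np.argmax(st[1:,4]);X=plane(p,ce[j],.038);Xs.append(X);print(n,k,st[j],ce[j].round(1),X.round(4))
    print('  mean x',((Xs[0]+Xs[1])/2)[0].round(4))
E
```

```text
w3 Y [199  55  19  22 331] [208.2  65.8] [0.5975 0.132  0.038 ]
w3 R [484 103  19  20 292] [492.9 112.6] [ 0.5989 -0.123   0.038 ]
  mean x 0.5982
w21 Y [156 174  20  20 312] [165.8 183.3] [0.5988 0.1317 0.038 ]
w21 R [456 175  19  17 270] [465.  183.8] [ 0.6011 -0.1232  0.038 ]
  mean x 0.6
w29 Y [166 161  19  20 286] [175.1 170.4] [0.5988 0.1317 0.038 ]
w29 R [451 161  18  18 270] [459.3 169.7] [ 0.6004 -0.1233  0.038 ]
  mean x 0.5996
```

```bash
python3 - <<'E'
from m import *
a=read_camera('side');save(a,'si_end');b=read_camera('scene')
for p in(a,b):
    for q in ['weight','pad','straightedge','knob_top']:
        r=tip_of(q,p)[:1]; print(q,[(np.round(x['location'],4),round(x['score'],2)) for x in r])
cv2.imwrite('pics/zs.png',cv2.resize(a['img'][190:330,250:440,::-1],(760,560),interpolation=cv2.INTER_CUBIC))
E
```

```text
weight []
pad [(array([0.557 , 0.1104, 0.0217]), 0.64)]
straightedge [(array([0.5654, 0.0024, 0.0108]), 0.7)]
knob_top [(array([0.5641, 0.009 , 0.0574]), 0.9)]
weight [(array([0.6305, 0.4529, 0.0014]), 0.72)]
pad [(array([0.558 , 0.1065, 0.0161]), 0.94)]
straightedge [(array([0.5625, 0.0022, 0.0161]), 0.85)]
knob_top [(array([0.5629, 0.0094, 0.0597]), 0.79)]
```

View pics/zs.png

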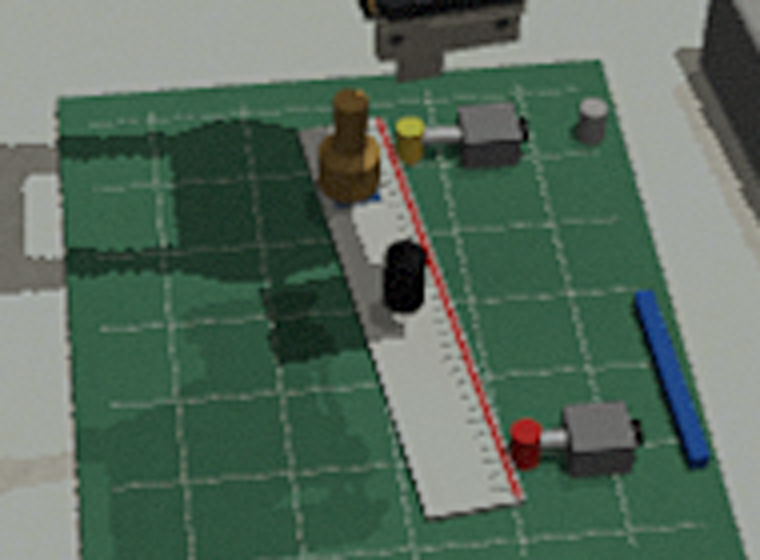

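```bash
python3 - <<'E'
from m import *
p=wristcam(read_camera('wrist'),dict(tool_pos=np.array([.5562,.0071,.2849]),tool_rot=[3.1402,-.0066,.0041]))
print('neck top',plane(p,(120+132/2,120+222/2),.088).round(4))
hand_in()
E
```

```text
neck top [0.5552 0.1091 0.088 ]
the job is handed in; nothing more can be done
```

I've handed the job in: the straightedge bears on both pins and the brass weight stands upright on the blue pad. No verdict was reported.

- **Straightedge:** I gripped the knob, turned the straightedge parallel to the pins and slid it forward until it touched. The yellow pin touched first, so I added a small turn until the red one touched too. With the wrist camera I measured both pins pushed in about 0.9 to 1.3 mm, held for just over a second. The highest wrist force I read while pushing was about 5.5 N, which includes friction.
- **Letting go:** The straightedge stayed put. The pins measured about 1.3 mm (yellow) and 1.2 mm (red) pushed in.
- **Weight:** I set it down in sub-millimetre steps and released it. The last wrist picture put its neck top at (0.555, 0.109). The pad centre was measured at (0.556, 0.109–0.110), so it is 1–2 mm off and stands upright.

**Last checks**
- **Pins:** Seen from higher up, both pins were still about 1.3 to 1.5 mm beyond their free positions. That view is only good to about 0.4 mm, and I did not repeat the finer close-up check after placing the weight.
- **Bystanders:** Nothing else looked disturbed in the pictures. I did not measure each bystander again at the end.
- **Disagreements:** In the final scene picture the network reported the spatula as the weight, and in the side picture it missed the weight. I ignored both.

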